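# Tighten the air filter cover's nuts in cross order

### The arm

A 7-joint arm with a two-finger parallel gripper is mounted at the origin on the work surface. World frame = base frame: x ahead of the robot, y to its left, z up, the work surface at z = 0. Lengths are in m, angles in rad, forces in N, time in s.
With the tool pointing down it reaches from about 0.4 to 0.85 m from the base axis. Payload 10.4 kg.
Tool frame: the origin (TCP) lies on the mounting face of the last link; the fingertips stand r.tips_ahead ahead of it and the grasp point (between the pads) lies 164 mm ahead of it (r.tips_ahead is the distance from the TCP to the fingertips, in m); z points along the fingers, y is the line along which they close (so a half turn about z gives the same grasp; the last joint's range is limited). The gripper opens to 87 mm and grips with 3 to 60 N. Pads are 19 mm wide; open, the fingers measure 117 mm over their backs; the gripper's body (75 mm by 190 mm) begins 51 mm behind the grasp point.
Start: joints at [-1.205, 0.332, -0.065, 1.46, 0.022, 1.35, -0.088], TCP at [0.237, 0.578, 0.405] pointing down, gripper open.
Joint ranges: [-2.6, 2.6], [-0.5, 2.12], [-1.47, 1.34], [0.16, 2.42], [-1.27, 4.41], [0.06, 2.06], [-2.6, 2.6]. Speed limits (rad/s): [2.22, 2.22, 2.79, 2.79, 3.14, 3.14, 3.14].

### API

Orientations are given as a unit quaternion [x, y, z, w].
In Python, from bench import telemetry, imaging, job, r gives the robot as it stands.
- The arm moves only by the tool move_arm, never from a script. Its argument "steps" is a list of rows, each an object of numbers: "dx", "dy", "dz": the shift along the tool's x, y, z in cm; "spin": the turn about the tool's z in rad. In form: [{"dx": .., "dy": .., "dz": .., "spin": ..}, ...]. A call has 1 to 12 rows; each row shifts and turns the commanded pose from where the row before left it, along the tool's axes as they then stand; what a row does not reach is not made up. A row lasts 1/10 s, in which the tool goes at most 50 mm and 8.59 degrees, less where a joint would pass 70% of its speed; a pose out of reach is approached as far as the arm can. A call with a gripper value outside its range is refused whole. "claw" is the finger opening in cm, from 0 to 8.7, set as the call begins (left out, the last holds). The fingers move at their own pace and stop on an object; "squeeze" is the grip in N (left out, the last holds). Time passes only in rows, so rows that do not move let the fingers close. It gives the time, the measured TCP pose, the force, the opening and the grip force at its end, in the units of the state.
- telemetry.read_state(): the state, without advancing time (a new reading comes with each control period).
- imaging.camera(name): name is "scene" or "top"; returns a dict with "img" (384x512x3 uint8, red, green, blue), "camera_matrix" (3x3 intrinsics, pixels), "D" ([k1, k2, p1, p2, k3] as OpenCV has them; the pictures are not rectified), "R" (3x3) and "t" (3): a world point X has camera coordinates R X + t. Camera axes: x right, y down, z forward; pixel columns grow to the right and rows downward; lengths in m; the calibration is good to about 2 mm. A picture is of the moment at which its call begins. There is no depth.
- job.close_job(): hands the job in; it is judged then, once.
The state is a dict: "time": time; "joint_positions": joint angles; "joint_vel": joint speeds; "joint_torque": joint torques, N m; "ee_pos": TCP position; "eef_rot": TCP orientation; "ft_force": force on the tool from outside, world axes, zero at the start; "torque": the same for the moment, N m; "width": finger opening in m; "grip_force": force on a finger pad.
Only numpy, scipy, OpenCV 4.12 (cv2) and the standard library are available. Lean on these libraries where they do the work, as an engineer would, in place of code of your own. Each camera call takes 0.05 s, during which the arm holds its last target. There are 200 camera calls.

### The job

The air filter cover sits on soft rubber mounts and its four cap nuts must be tightened evenly, with the T-handle wrench: the two opposite nuts with a yellow dab have had their first pass, so first give the other two about an eighth of a turn each, then in a second pass turn all four clockwise until they come up firm against the stop, always going to the opposite nut before its neighbours. Press and turn only lightly, so that the rubber under a nut is neither squashed nor wrung, keep your hand off the cover, and leave the spark plugs alone. Finally stand the wrench back in its wooden block and let go.

Things in the scene. Friction and masses are not known exactly. Their poses are not given: they have to be found in the camera images.
- cover: round dented aluminium cover, 160 mm wide, on a black housing fixed to the bench; origin on the bench under its centre. Its face is 60 mm above the bench (the 44 mm wide middle hub 6 mm higher); a stub pipe sticks out along its -y. It carries four steel hex cap nuts on a 100 mm circle, numbered 1,2,3,4 round the ring: 1 and 3 are opposite (yellow dab on top), 2 and 4 are opposite (no dab)
- wrench: chrome T-handle spark plug wrench, 142 mm tall, about 0.28 kg, upright, mouth down in the block. Origin: centre of the socket's mouth (lower end), z up the shaft. Hex hole 24 mm across flats (loose: about 0.19 rad of play either way; two flats face +x and -x), 26 mm deep; socket 37 mm wide, shaft 13 mm. Red grip 100 to 142 mm above the origin, 34 mm along x, 18 mm along y (pinch these faces); 130 mm cross bar along x at 107 mm
- holder: wooden block 75 x 75 x 35 mm fixed on the bench, with one upright round hole, 44 mm wide and 30 mm deep, in its middle, where the wrench lives; origin at the centre of the underside (the hole's floor is 5 mm above it)
- stud1 (a point): nut 1: centre of its flange's upper face, 71 mm above the bench, where the wrench's mouth rests when fully on (fixed point; shows no turning). Above the 34 mm flange: a hexagon 22 mm across flats, 12 mm high, then a narrower 7 mm dome. Which way its flats point is not measured: see it, or feel it by turning the lightly pressed wrench until it drops on (within 1/6 turn)
- stud2 (a point): nut 2: centre of its flange's upper face, 71 mm above the bench, where the wrench's mouth rests when fully on (fixed point; shows no turning). Above the 34 mm flange: a hexagon 22 mm across flats, 12 mm high, then a narrower 7 mm dome. Which way its flats point is not measured: see it, or feel it by turning the lightly pressed wrench until it drops on (within 1/6 turn)
- stud3 (a point): nut 3: centre of its flange's upper face, 71 mm above the bench, where the wrench's mouth rests when fully on (fixed point; shows no turning). Above the 34 mm flange: a hexagon 22 mm across flats, 12 mm high, then a narrower 7 mm dome. Which way its flats point is not measured: see it, or feel it by turning the lightly pressed wrench until it drops on (within 1/6 turn)
- stud4 (a point): nut 4: centre of its flange's upper face, 71 mm above the bench, where the wrench's mouth rests when fully on (fixed point; shows no turning). Above the 34 mm flange: a hexagon 22 mm across flats, 12 mm high, then a narrower 7 mm dome. Which way its flats point is not measured: see it, or feel it by turning the lightly pressed wrench until it drops on (within 1/6 turn)
- nut1 (a joint): how far nut 1 (yellow dab) is screwed down on its stud, rad turned clockwise seen from above, i.e. in the tightening sense; about 0.75 at the start; it runs against 0.15 N m of friction and stops dead at 1.5 (tight). An eighth of a turn is 0.785
- nut2 (a joint): how far nut 2 (no dab) is screwed down on its stud, rad turned clockwise seen from above, i.e. in the tightening sense; about 0.1 at the start; it runs against 0.15 N m of friction and stops dead at 1.5 (tight). An eighth of a turn is 0.785
- nut3 (a joint): how far nut 3 (yellow dab) is screwed down on its stud, rad turned clockwise seen from above, i.e. in the tightening sense; about 0.75 at the start; it runs against 0.15 N m of friction and stops dead at 1.5 (tight). An eighth of a turn is 0.785
- nut4 (a joint): how far nut 4 (no dab) is screwed down on its stud, rad turned clockwise seen from above, i.e. in the tightening sense; about 0.1 at the start; it runs against 0.15 N m of friction and stops dead at 1.5 (tight). An eighth of a turn is 0.785
- mount1 (a joint): how far nut 1 is pressed down into its soft rubber mount, m, about 0.0005 at rest; springy, about 2 N per mm; the rubber is damaged at 9 mm (18 N)
- mount2 (a joint): how far nut 2 is pressed down into its soft rubber mount, m, about 0.0005 at rest; springy, about 2 N per mm; the rubber is damaged at 9 mm (18 N)
- mount3 (a joint): how far nut 3 is pressed down into its soft rubber mount, m, about 0.0005 at rest; springy, about 2 N per mm; the rubber is damaged at 9 mm (18 N)
- mount4 (a joint): how far nut 4 is pressed down into its soft rubber mount, m, about 0.0005 at rest; springy, about 2 N per mm; the rubber is damaged at 9 mm (18 N)
- wind1 (a joint): how far the rubber mount of nut 1 is twisted (with stud and nut), rad, positive clockwise; springs back, 2 N m per rad (turning the running nut winds it by about 0.08); damaged at 0.35 (0.7 N m)
- wind2 (a joint): how far the rubber mount of nut 2 is twisted (with stud and nut), rad, positive clockwise; springs back, 2 N m per rad (turning the running nut winds it by about 0.08); damaged at 0.35 (0.7 N m)
- wind3 (a joint): how far the rubber mount of nut 3 is twisted (with stud and nut), rad, positive clockwise; springs back, 2 N m per rad (turning the running nut winds it by about 0.08); damaged at 0.35 (0.7 N m)
- wind4 (a joint): how far the rubber mount of nut 4 is twisted (with stud and nut), rad, positive clockwise; springs back, 2 N m per rad (turning the running nut winds it by about 0.08); damaged at 0.35 (0.7 N m)
- plug1: spark plug lying on the bench to the right of the cover, 83 mm long, 20 mm high, white ceramic body; origin on the bench under its hexagon. Leave it alone
- plug2: spark plug lying on the bench to the right of the cover, 83 mm long, 20 mm high, white ceramic body; origin on the bench under its hexagon. Leave it alone
- plug3: spark plug lying on the bench beyond the wooden block, 83 mm long, 20 mm high, white ceramic body; origin on the bench under its hexagon. Leave it alone
Mind the look-alikes: they are no part of the job. Several things have the shape of the holder; the one meant has the colours described above. Leave any green look-alike of the wrench alone.

How it is judged:
On the way, in this order (a step that is already met when the one before it is completed fails the run):
1. first pass finished: all four nuts above 0.4 rad and none yet above 1.15 (value of joint nut1 between 0.4 and 1.15 rad and value of joint nut2 between 0.4 and 1.15 rad and value of joint nut3 between 0.4 and 1.15 rad and value of joint nut4 between 0.4 and 1.15 rad), for 0.2 s.
2. second pass: all four nuts tight (above 1.35 rad) (value of joint each of nut1, nut2, nut3, nut4 above 1.35 rad), for 0.2 s.
At the end, for the whole second after the job is handed in: All four nuts are tight (each joint above 1.35 rad; the stop is at 1.5), and the wrench stands upright (within 0.15 rad), mouth down in the wooden block's hole (within 8 mm of its centre, mouth no more than 12 mm above the bench), at rest and let go (all of step 2 and horizontal distance between wrench and holder below 0.008 m and height (world z) of wrench below 0.012 m and angle between wrench's own z axis and vertical below 0.15 rad and linear speed of wrench below 0.02 m/s); the robot touches nothing.
It fails at once if rubber damaged: a nut was pressed down more than 9 mm (18 N) or its mount was twisted more than 0.35 rad (0.7 N m) (value of joint any of mount1, mount2, mount3, mount4 above 0.009 m or value of joint any of wind1, wind2, wind3, wind4 above 0.35 rad).
It fails at once if cross order broken: two neighbouring nuts were tight (above 1.15 rad) while the other two were not ((value of joint each of nut1, nut2 above 1.15 rad and value of joint each of nut3, nut4 below 1.15 rad) or (value of joint each of nut2, nut3 above 1.15 rad and value of joint each of nut4, nut1 below 1.15 rad) or (value of joint each of nut3, nut4 above 1.15 rad and value of joint each of nut1, nut2 below 1.15 rad) or (value of joint each of nut4, nut1 above 1.15 rad and value of joint each of nut2, nut3 below 1.15 rad)).
It fails at once if too much at once: a nut was tightened beyond 1.15 rad while another had not had its first pass (below 0.4 rad) (value of joint any of nut1, nut2, nut3, nut4 above 1.15 rad and value of joint any of nut1, nut2, nut3, nut4 below 0.4 rad).
It fails at once if the hand itself pushed on the cover or a nut (over 3 N) (contact force between any of the fingers, the arm and cover above 3 N).
It fails at once if a spark plug was moved more than 25 mm (distance of any of plug1, plug2, plug3 from where it was at the start of the episode above 0.025 m).
It also fails if it takes over 72 s, if anything falls off the work surface, if the arm or the gripper's body presses on something with over 40 N, if the wrist force passes 120 N, or if a joint passes its speed limit or range.

## Working session

There is one attempt and no reset: what is moved stays moved. The work goes in short steps, Python scripts to look and compute and a tool call to move; the robot and the scene stay as the last step left them, time stands still between calls to the robot, and variables do not carry over. Pictures are saved under pics/ and viewed, at most 10 in all, crops included, and the job is handed in when it is done.

Besides the shell and the picture viewer there is one more tool, called after "Call:" as name([rows], argument=value, ...), one row to a line, values as JSON. move_arm: Moves the arm, as the interface text tells. Its arguments: {"type":"object","properties":{"steps":{"type":"array","items":{"type":"object","properties":{"dx":{"type":"number"},"dy":{"type":"number"},"dz":{"type":"number"},"spin":{"type":"number"}}}},"claw":{"type":"number"},"squeeze":{"type":"number"}},"required":["steps"]}

```bash
mkdir -p pics; cat > h.py <<'E'
import numpy as np, cv2
from bench import telemetry, imaging, job, r
def cam(n):
    c=imaging.camera(n); c['img']=np.array(c['img']); return {k:np.array(v) if k!='img' else v for k,v in c.items()}
def ray(c,uv):
    p=cv2.undistortPoints(np.array([[uv]],float),c['camera_matrix'],c['D'])[0,0]
    R=c['R']; return -R.T@c['t'], R.T@np.array([p[0],p[1],1.])
def onz(c,uv,z):
    o,d=ray(c,uv); return o+d*(z-o[2])/d[2]
def proj(c,X):
    rv=cv2.Rodrigues(c['R'])[0]; return cv2.projectPoints(np.array(X,float).reshape(-1,1,3),rv,c['t'].astype(float),c['camera_matrix'],c['D'])[0][:,0]
def save(img,n): cv2.imwrite('pics/'+n,cv2.cvtColor(img,cv2.COLOR_RGB2BGR))
E
python3 - <<'E'
from h import *
s=telemetry.read_state(); print({k:np.round(v,3) for k,v in s.items()}, r.tips_ahead)
for n in('top','scene'):
    c=cam(n); np.savez(''+n+'0.npz',**c)
    print(n,np.round(-c['R'].T@c['t'],3),np.round(c['R'],2).tolist(),c['camera_matrix'][0,0])
    save(cv2.resize(c['img'],(800,600),interpolation=cv2.INTER_CUBIC),n+'0.png')
E
```

```text
{'time': np.float64(0.0), 'joint_positions': array([-1.205,  0.333, -0.065,  1.461,  0.022,  1.35 , -0.088]), 'joint_vel': array([ 0.001,  0.001, -0.001, -0.   ,  0.002, -0.   , -0.001]), 'joint_torque': array([-2.0000e-03, -6.2326e+01,  2.3000e-02, -3.8990e+01, -6.2000e-02,
        4.0000e-02,  0.0000e+00]), 'ee_pos': array([0.237, 0.578, 0.404]), 'eef_rot': array([ 0.193,  0.981, -0.001, -0.   ]), 'ft_force': array([ 0.118, -0.207, -0.134]), 'torque': array([0.026, 0.026, 0.028]), 'grip_force': np.float64(0.0), 'width': np.float64(0.087)} 0.1822
top [0.362 0.054 1.12 ] [[0.03, -1.0, -0.01], [-0.98, -0.03, -0.19], [0.19, 0.01, -0.98]] 394.1644246970354
scene [1.123 0.5   0.519] [[-0.59, 0.81, -0.01], [0.43, 0.31, -0.85], [-0.68, -0.5, -0.53]] 358.8858623335017
```

View pics/top0.png

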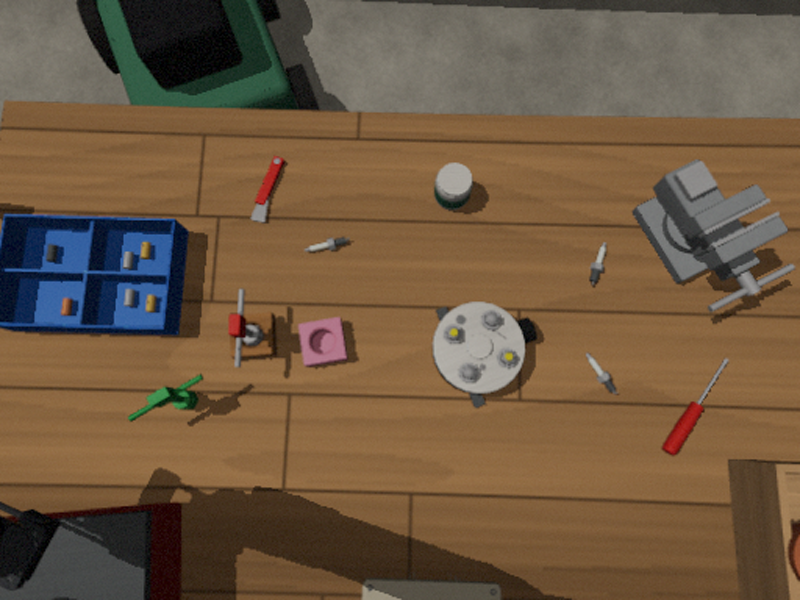

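View pics/scene0.png

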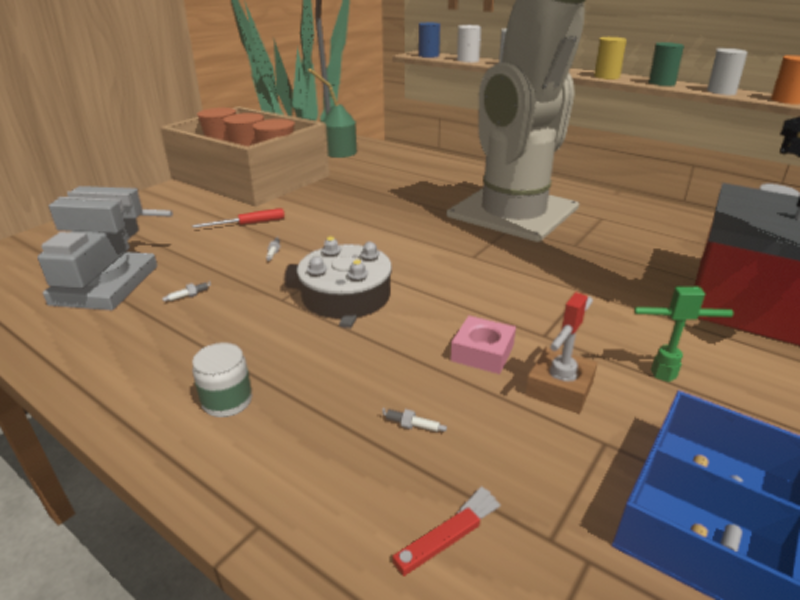

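```bash
python3 - <<'E'
from h import *
T=dict(np.load('top0.npz'));S=dict(np.load('scene0.npz'))
def blobs(c,f,box=None,amin=3):
    h=cv2.cvtColor(c['img'],cv2.COLOR_RGB2HSV); m=f(h).astype(np.uint8)
    if box: b=[int(x*.64) for x in box]; k=np.zeros_like(m);k[b[1]:b[3],b[0]:b[2]]=1;m*=k
    n,l,st,ce=cv2.connectedComponentsWithStats(m)
    return [(st[i,4],ce[i],l==i) for i in range(1,n) if st[i,4]>=amin]
yel=lambda h:(abs(h[...,0].astype(int)-27)<8)&(h[...,1]>130)&(h[...,2]>120)
red=lambda h:((h[...,0]<6)|(h[...,0]>174))&(h[...,1]>170)&(h[...,2]>70)
P=[]
for a,ce,_ in blobs(T,yel,(430,300,530,395)): print('yel',a,ce,onz(T,ce,.09)); 
def tri(a,b):
    o1,d1=ray(T,a);o2,d2=ray(S,b); A=np.stack([d1,-d2],1); s=np.linalg.lstsq(A,o2-o1,rcond=None)[0]; p,q=o1+s[0]*d1,o2+s[1]*d2; return (p+q)/2,np.linalg.norm(p-q)
for a,ce,_ in blobs(S,yel,(290,220,400,290)): print('yelS',a,ce,onz(S,ce,.09))
# cover face: bright low sat
for a,ce,l in blobs(T,lambda h:(h[...,1]<70)&(h[...,2]>90),(425,295,532,400),200):
    e=cv2.fitEllipse(cv2.convexHull(np.argwhere(l)[:,::-1].astype(np.int32))); print('cover',a,e,onz(T,e[0],.06))
rt=blobs(T,red,(215,300,260,350)); rs=blobs(S,red,(555,285,600,335))
for x in rt: print('redT',x[0],x[1],onz(T,x[1],.147),onz(T,x[1],.126))
for x in rs: print('redS',x[0],x[1],onz(S,x[1],.126))
print(tri(max(rt,key=lambda x:x[0])[1],max(rs,key=lambda x:x[0])[1]))
# bar ends in top picture
for uv in((241,292),(238,364)): print('bar',onz(T,np.array(uv)*.64,.112))
a=T['img'][184:240,140:190]; b=T['img'][188:256,274:342]; d=S['img'][178:265,325:390]; e=S['img'][145:200,185:255]
R=lambda x:cv2.resize(x,(390,290),interpolation=cv2.INTER_CUBIC)
save(np.vstack([np.hstack([R(a),R(d)]),np.hstack([R(b),R(e)])]),'crops.png')
E
```

```text
yel 19 [290.36842105 212.26315789] [ 0.5234923  -0.02612785  0.09      ]
yel 19 [325.36842105 227.78947368] [ 0.48499589 -0.11783089  0.09      ]
yelS 5 [210.6 151.8] [ 0.48563785 -0.12051872  0.09      ]
cover 2642 ((306.0008850097656, 222.0484619140625), (58.21744918823242, 59.85675811767578), 125.10408020019531) [ 0.50263635 -0.07088237  0.06      ]
redT 100 [149.71 207.68] [0.5167582  0.32971956 0.147     ] [0.52009062 0.33566359 0.126     ]
redS 201 [367.73134328 198.33333333] [0.5141723  0.32834681 0.126     ]
(array([0.5200942 , 0.33221763, 0.130779  ]), np.float64(0.004364003010211441))
bar [0.57764765 0.3322403  0.112     ]
bar [0.45716264 0.32766127 0.112     ]
```

View pics/crops.png

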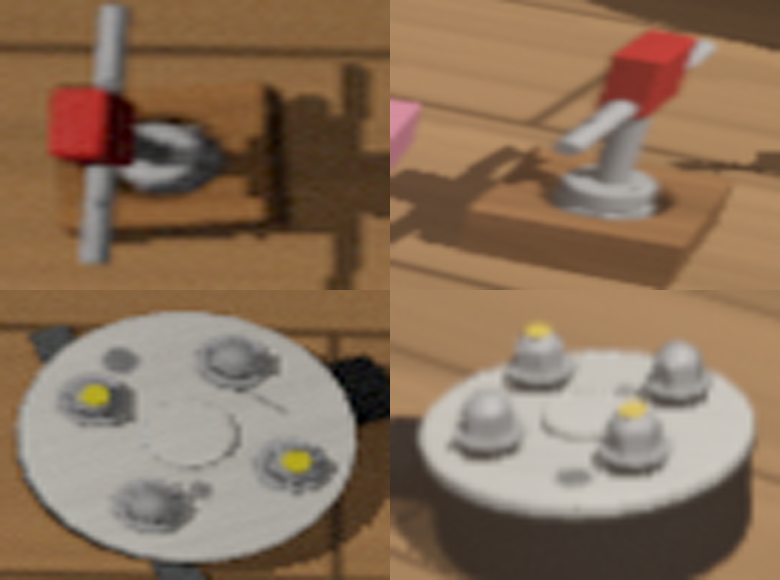

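The nuts with yellow dabs are at about (290,212) and (325,228) in the raw top picture. They are 99.5 mm apart, which matches the 100 mm circle. The red grip is at (150,208), and the wrench stands upright in the brown block with its bar along world x.

```bash
cat >> h.py <<'E'
from scipy.spatial.transform import Rotation as Ro
def st(): 
    s=telemetry.read_state(); R=Ro.from_quat(s['eef_rot']).as_matrix()
    print('t%.1f'%s['time'],'tcp',np.round(np.array(s['ee_pos'])*1000,1),'yawy %.3f'%np.arctan2(R[1,1],R[0,1]),'tilt',np.round(R[:2,2],4),'F',np.round(s['ft_force'],2),'M',np.round(s['torque'],3),'w %.4f g %.1f'%(s['width'],s['grip_force']),'q7 %.2f'%s['joint_positions'][6]); return s,R
def go(x,y,z,yaw):
    s,R=st(); sp=-(yaw-np.arctan2(R[1,1],R[0,1])); sp=(sp+np.pi)%(2*np.pi)-np.pi
    d=np.array([x,y,z])-s['ee_pos']; R2=R@Ro.from_euler('z',sp).as_matrix()
    print('spin %.3f first, then cm'%sp,np.round(R2.T@d*100,2))
E
python3 -c "
from h import *
go(.516,.329,.40,1.608)"
```

```text
t0.1 tcp [236.9 578.3 404. ] yawy 1.182 tilt [-0.0004 -0.0012] F [-0.03  0.5   0.18] M [-0.038 -0.002 -0.007] w 0.0869 g 0.0 q7 -0.09
spin -0.426 first, then cm [-26.97 -25.95   0.42]
```

Call:
move_arm([
  {"spin": -0.142},
  {"spin": -0.142},
  {"spin": -0.142},
  {"dx": -2.99,"dy": -2.88},
  {"dx": -2.99,"dy": -2.88},
  {"dx": -2.99,"dy": -2.88},
  {"dx": -2.99,"dy": -2.88},
  {"dx": -2.99,"dy": -2.88},
  {"dx": -2.99,"dy": -2.88},
  {"dx": -2.99,"dy": -2.88},
  {"dx": -2.99,"dy": -2.88},
  {"dx": -2.99,"dy": -2.88},
], claw=6, squeeze=30)

```text
$.steps[0]: bad value
```

```bash
python3 -c "
from h import *
go(.516,.329,.29,1.608)
c=cam('scene');save(cv2.resize(c['img'][60:280,300:512],(700,590)),'s1.png')"
```

```text
t0.1 tcp [236.9 578.3 404. ] yawy 1.182 tilt [-0.0004 -0.0012] F [-0.03  0.5   0.18] M [-0.038 -0.002 -0.007] w 0.0869 g 0.0 q7 -0.09
spin -0.426 first, then cm [-26.97 -25.93  11.42]
```

View pics/s1.png

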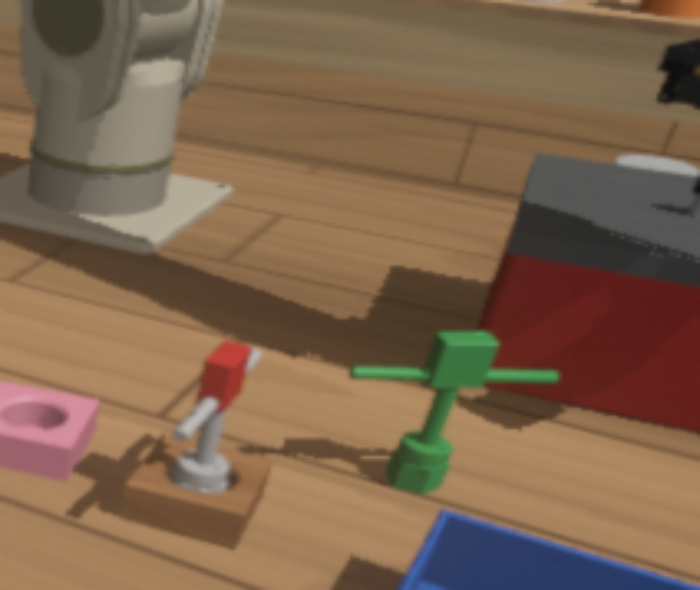

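The move was refused, so the picture is unchanged: wrench upright in the block at (205,440) of the crop. I'll send every row with all four numbers.

Call:
move_arm([
  {"dx": 0,"dy": 0,"dz": 0,"spin": -0.142},
  {"dx": 0,"dy": 0,"dz": 0,"spin": -0.142},
  {"dx": 0,"dy": 0,"dz": 0,"spin": -0.142},
  {"dx": -3.0,"dy": -2.88,"dz": 0,"spin": 0},
  {"dx": -3.0,"dy": -2.88,"dz": 0,"spin": 0},
  {"dx": -3.0,"dy": -2.88,"dz": 0,"spin": 0},
  {"dx": -3.0,"dy": -2.88,"dz": 0,"spin": 0},
  {"dx": -3.0,"dy": -2.88,"dz": 0,"spin": 0},
  {"dx": -3.0,"dy": -2.88,"dz": 0,"spin": 0},
  {"dx": -3.0,"dy": -2.88,"dz": 0,"spin": 0},
  {"dx": -3.0,"dy": -2.88,"dz": 0,"spin": 0},
  {"dx": -3.0,"dy": -2.88,"dz": 0,"spin": 0},
], claw=6, squeeze=30)

```text
time: 1.35
ee_pos: [0.5174, 0.328, 0.4046]
eef_rot: [-0.019, 1.0, -0.0, -0.0]
ft_force: [0.5, 0.8, 0.4]
width: 0.0604
grip_force: 0.0
```

```bash
python3 -c "
from h import *
go(.516,.329,.29,1.608)"
```

```text
t1.4 tcp [517.4 328.  404.6] yawy 1.608 tilt [-0.0002 -0.0001] F [0.51 0.81 0.38] M [ 0.071 -0.011  0.018] w 0.0604 g 0.0 q7 0.99
spin 0.000 first, then cm [ 0.13  0.1  11.46]
```

Call:
move_arm([
  {"dx": 0.1,"dy": 0.1,"dz": 4,"spin": 0},
  {"dx": 0,"dy": 0,"dz": 4,"spin": 0},
  {"dx": 0,"dy": 0,"dz": 3.4,"spin": 0},
  {"dx": 0,"dy": 0,"dz": 0,"spin": 0},
])

```text
time: 1.75
ee_pos: [0.5138, 0.3294, 0.2857]
eef_rot: [-0.019, 1.0, -0.003, -0.004]
ft_force: [-1.1, -0.1, -0.3]
width: 0.0597
grip_force: 0.0
```

Call:
move_arm([
  {"dx": 0,"dy": 0,"dz": 0,"spin": 0},
  {"dx": 0,"dy": 0,"dz": 0,"spin": 0},
  {"dx": 0,"dy": 0,"dz": 0,"spin": 0},
  {"dx": 0,"dy": 0,"dz": 0,"spin": 0},
  {"dx": 0,"dy": 0,"dz": 0,"spin": 0},
  {"dx": 0,"dy": 0,"dz": 0,"spin": 0},
], claw=0, squeeze=40)

```text
time: 2.35
ee_pos: [0.5154, 0.3304, 0.2911]
eef_rot: [-0.019, 1.0, 0.0, 0.0]
ft_force: [-0.2, -0.3, 0.0]
width: 0.0199
grip_force: 0.0
```

```bash
python3 -c "
from h import *
st()"
```

```text
t2.4 tcp [515.4 330.4 291.1] yawy 1.608 tilt [0.0004 0.0004] F [-0.22 -0.32  0.03] M [-0.009  0.006 -0.014] w 0.0199 g 0.0 q7 0.99
```

Call:
move_arm([
  {"dx": 0,"dy": 0,"dz": 0,"spin": 0},
  {"dx": 0,"dy": 0,"dz": 0,"spin": 0},
  {"dx": 0,"dy": 0,"dz": 0,"spin": 0},
  {"dx": 0,"dy": 0,"dz": -1,"spin": 0},
  {"dx": 0,"dy": 0,"dz": -3,"spin": 0},
  {"dx": 0,"dy": 0,"dz": -4,"spin": 0},
  {"dx": 0,"dy": 0,"dz": -3,"spin": 0},
  {"dx": 0,"dy": 0,"dz": 0,"spin": 0},
  {"dx": 0,"dy": 0,"dz": 0,"spin": 0},
])

```text
time: 3.25
ee_pos: [0.5152, 0.3303, 0.4011]
eef_rot: [-0.019, 1.0, 0.0, 0.0]
ft_force: [-0.9, 0.2, -3.0]
width: 0.0174
grip_force: 39.9
```

```bash
python3 - <<'E'
from h import *
s,R=st()
c=cam('scene'); t=cam('top'); np.savez('top1.npz',**t)
a=cv2.resize(c['img'][80:300,300:470],(400,520)); b=cv2.resize(t['img'][170:250,120:200],(400,520))
save(np.hstack([a,b]),'lift.png')
# empty hole in block: dark pixels at block top
go(.5502,-.0913,.40,2.3)
E
```

```text
t3.2 tcp [515.2 330.3 401.1] yawy 1.608 tilt [0.0005 0.0005] F [-0.91  0.15 -3.02] M [0.042 0.048 0.026] w 0.0174 g 39.9 q7 0.98
t3.4 tcp [515.  330.2 399.3] yawy 1.608 tilt [-0.002  -0.0014] F [-0.21 -0.2  -1.59] M [ 0.047  0.073 -0.028] w 0.0178 g 39.9 q7 0.98
spin -0.692 first, then cm [ 2.546e+01 -3.378e+01 -2.000e-02]
```

View pics/lift.png

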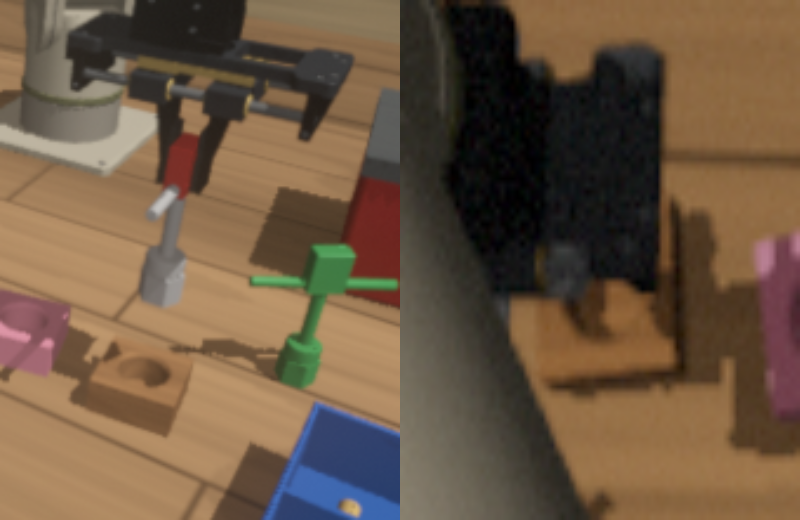

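The wrench is hanging straight in the grip, and the empty hole shows at about (140,370) of the scene crop. Next I'll carry it over to undabbed nut B.

Call:
move_arm([
  {"dx": -0.2,"dy": -3.0,"dz": 0,"spin": 0},
  {"dx": -0.2,"dy": -4.5,"dz": 0,"spin": 0},
  {"dx": -0.2,"dy": -4.5,"dz": 0,"spin": 0},
  {"dx": -0.2,"dy": -4.5,"dz": 0,"spin": 0},
  {"dx": -0.2,"dy": -4.5,"dz": 0,"spin": 0},
  {"dx": -0.2,"dy": -4.5,"dz": 0,"spin": 0},
  {"dx": -0.2,"dy": -4.5,"dz": 0,"spin": 0},
  {"dx": -0.2,"dy": -4.5,"dz": 0,"spin": 0},
  {"dx": -0.2,"dy": -4.5,"dz": 0,"spin": 0},
  {"dx": -0.2,"dy": -3.2,"dz": 0,"spin": 0},
  {"dx": 0,"dy": 0,"dz": 0,"spin": 0},
  {"dx": 0,"dy": 0,"dz": 0,"spin": 0},
])

```text
time: 4.55
ee_pos: [0.5507, -0.091, 0.3994]
eef_rot: [-0.018, 1.0, 0.0, -0.001]
ft_force: [-0.9, 0.6, -2.6]
width: 0.0178
grip_force: 39.9
```

```bash
python3 - <<'E'
from h import *
go(.5502,-.0913,.40,1.608)
s=telemetry.read_state(); p=np.array(s['ee_pos'])
c=cam('scene'); np.savez('scene2.npz',**c)
X=[[p[0],p[1],p[2]-.2861+h] for h in (0,.03,.06,.09,.12,.142)]; q=proj(c,X); print(q.round(1).tolist())
x0,y0=int(q[:,0].mean())-45,int(q[0,1])-75
im=cv2.resize(c['img'][y0:y0+100,x0:x0+100],(600,600),interpolation=cv2.INTER_CUBIC)
for u,v in q: cv2.circle(im,(int((u-x0+.5)*6),int((v-y0+.5)*6)),3,(255,0,255),-1)
for n in [(.5239,-.0260),(.4852,-.1180),(.5502,-.0913),(.4582,-.0527)]:
    u,v=proj(c,[[*n,.09]])[0]; cv2.circle(im,(int((u-x0+.5)*6),int((v-y0+.5)*6)),3,(0,255,255),-1)
save(im,'hover.png')
E
```

```text
t4.5 tcp [550.7 -91.  399.4] yawy 1.606 tilt [-0.0023  0.0002] F [-0.9   0.58 -2.62] M [ 0.118  0.015 -0.035] w 0.0178 g 39.9 q7 1.75
spin -0.002 first, then cm [ 0.06 -0.03 -0.06]
[[201.2, 155.7], [200.2, 144.9], [199.1, 133.6], [198.1, 122.0], [196.9, 109.9], [196.1, 100.8]]
```

View pics/hover.png

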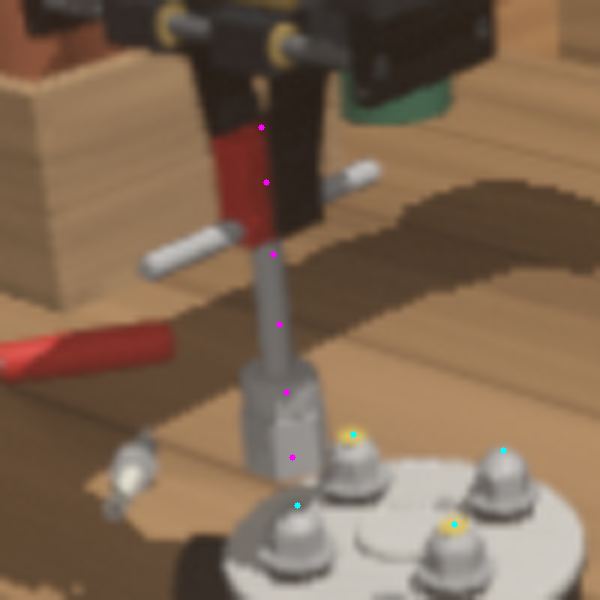

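Nut marks land on the domes. The shaft lies slightly left of the predicted axis (275 against 279, socket 283 against 290), so the wrench sits a few mm off in the grip. I'll measure this.

```bash
python3 - <<'E'
from h import *
c=dict(np.load('scene2.npz')); g=cv2.cvtColor(c['img'],cv2.COLOR_RGB2HSV)
p=np.array([.5507,-.091,.3994-.2861])
for h in (.006,.012,.018,.024,.05,.06,.07,.08,.09):
    u,v=proj(c,[p+[0,0,h]])[0]; k=int(round(v))
    row=g[k,int(u)-14:int(u)+15].astype(int)
    du=(proj(c,[p+[.001,0,h]])-proj(c,[p+[0,0,h]]))[0]
    dv=(proj(c,[p+[0,.001,h]])-proj(c,[p+[0,0,h]]))[0]
    print(h,round(u-int(u)+14,1),'S',row[:,1].tolist(),du.round(2),dv.round(2))
E
```

```text
0.006 14.0 S [112, 110, 111, 111, 111, 108, 76, 34, 19, 21, 18, 12, 11, 12, 10, 10, 10, 10, 12, 14, 31, 34, 22, 36, 42, 33, 19, 14, 41] [-0.28  0.14] [0.29 0.1 ]
0.012 14.8 S [113, 113, 113, 111, 111, 111, 104, 61, 23, 17, 17, 18, 12, 10, 10, 12, 10, 10, 10, 13, 22, 72, 106, 120, 128, 133, 129, 121, 111] [-0.28  0.14] [0.29 0.1 ]
0.018 14.6 S [111, 112, 112, 111, 111, 110, 96, 54, 24, 19, 17, 16, 18, 13, 10, 11, 12, 11, 8, 10, 24, 83, 107, 110, 110, 110, 111, 110, 109] [-0.28  0.14] [0.29 0.1 ]
0.024 14.4 S [116, 114, 112, 112, 112, 111, 107, 77, 32, 16, 16, 16, 17, 11, 14, 13, 11, 12, 13, 13, 27, 92, 108, 108, 109, 108, 108, 110, 110] [-0.28  0.14] [0.29 0.1 ]
0.05 14.5 S [116, 117, 116, 116, 113, 114, 117, 116, 116, 113, 104, 48, 21, 16, 16, 22, 52, 99, 109, 113, 113, 115, 111, 111, 111, 112, 112, 114, 113] [-0.28  0.14] [0.3 0.1]
0.06 14.1 S [117, 114, 114, 113, 115, 115, 114, 114, 115, 113, 96, 35, 19, 16, 16, 20, 63, 104, 108, 109, 111, 109, 108, 113, 115, 114, 115, 117, 114] [-0.29  0.13] [0.3  0.09]
0.07 14.8 S [113, 114, 114, 116, 116, 115, 114, 114, 113, 112, 108, 70, 28, 18, 16, 17, 29, 76, 110, 113, 110, 110, 115, 113, 116, 116, 114, 113, 113] [-0.29  0.13] [0.3  0.09]
0.08 14.4 S [115, 115, 115, 116, 115, 115, 115, 114, 114, 114, 110, 63, 19, 14, 16, 22, 51, 97, 114, 114, 114, 113, 117, 114, 111, 114, 114, 115, 111] [-0.29  0.13] [0.3  0.09]
0.09 14.1 S [10, 12, 18, 41, 75, 103, 112, 113, 115, 116, 104, 54, 21, 16, 19, 30, 90, 113, 116, 116, 120, 114, 116, 114, 115, 112, 112, 117, 113] [-0.29  0.13] [0.3  0.09]
```

```bash
python3 - <<'E'
from h import *
for nm in('scene0','scene2'):
    c=dict(np.load(nm+'.npz')); h=cv2.cvtColor(c['img'],cv2.COLOR_RGB2HSV)
    for n in [(.5239,-.0260),(.4852,-.1180)]:
        u,v=proj(c,[[*n,.09]])[0]; i,j=int(round(u)),int(round(v))
        w=np.clip(h[j-5:j+6,i-6:i+7,1].astype(float)-60,0,None); w[abs(h[j-5:j+6,i-6:i+7,0].astype(int)-27)>6]=0
        Y,X=np.mgrid[j-5:j+6,i-6:i+7]; print(nm,n,u.round(2),v.round(2),(w*X).sum()/w.sum(),(w*Y).sum()/w.sum(),int((w>0).sum()))
# flange of B / D in scene0: grey-level rows 
c=dict(np.load('scene0.npz'))
E
```

```text
scene0 (0.5239, -0.026) 228.29 166.84 228.15068493150685 167.18569254185692 14
scene0 (0.4852, -0.118) 211.4 151.98 210.98245614035088 152.09986504723346 12
scene2 (0.5239, -0.026) 228.29 166.84 228.14599686028257 167.1868131868132 14
scene2 (0.4852, -0.118) 211.4 151.98 210.893216080402 152.0037688442211 13
```

Call:
move_arm([
  {"dx": 0.23,"dy": -0.04,"dz": 0,"spin": 0},
  {"dx": 0,"dy": 0,"dz": 1.2,"spin": 0},
  {"dx": 0,"dy": 0,"dz": 1.0,"spin": 0},
  {"dx": 0,"dy": 0,"dz": 0.6,"spin": 0},
  {"dx": 0,"dy": 0,"dz": 0.3,"spin": 0},
  {"dx": 0,"dy": 0,"dz": 0,"spin": 0},
  {"dx": 0,"dy": 0,"dz": 0,"spin": 0},
])

```text
time: 5.3
ee_pos: [0.5488, -0.0911, 0.3699]
eef_rot: [-0.019, 1.0, 0.0, 0.0]
ft_force: [0.3, 0.6, -2.3]
width: 0.0181
grip_force: 39.9
```

```bash
python3 -c "
from h import *
st()"
```

```text
t5.3 tcp [548.8 -91.1 369.9] yawy 1.608 tilt [0.0003 0.0001] F [ 0.3   0.62 -2.34] M [ 0.018  0.021 -0.069] w 0.0181 g 39.9 q7 1.75
```

Call:
move_arm([
  {"dx": 0,"dy": 0,"dz": 0.2,"spin": 0},
  {"dx": 0,"dy": 0,"dz": 0.2,"spin": 0},
  {"dx": 0,"dy": 0,"dz": 0,"spin": 0},
  {"dx": 0,"dy": 0,"dz": 0,"spin": 0},
])

```text
time: 5.7
ee_pos: [0.5489, -0.0912, 0.3662]
eef_rot: [-0.019, 1.0, 0.0, 0.0]
ft_force: [-0.4, -0.1, 1.7]
width: 0.018
grip_force: 39.9
```

```bash
python3 -c "
from h import *
st()"
```

```text
t5.7 tcp [548.9 -91.2 366.2] yawy 1.608 tilt [0.0009 0.0001] F [-0.38 -0.14  1.65] M [-0.021  0.176  0.037] w 0.0180 g 39.9 q7 1.75
```

Call:
move_arm([
  {"dx": 0,"dy": 0.025,"dz": 0,"spin": 0.14},
  {"dx": 0,"dy": 0.025,"dz": 0,"spin": 0.14},
  {"dx": 0,"dy": 0,"dz": 0,"spin": 0},
  {"dx": 0,"dy": 0,"dz": 0,"spin": 0},
])

```text
time: 6.1
ee_pos: [0.5489, -0.0907, 0.366]
eef_rot: [0.119, 0.993, -0.0, 0.0]
ft_force: [-0.7, -1.4, 1.7]
width: 0.0178
grip_force: 39.9
```

```bash
python3 -c "
from h import *
st()"
```

```text
t6.1 tcp [548.9 -90.7 366. ] yawy 1.332 tilt [ 0.0006 -0.0002] F [-0.7  -1.43  1.72] M [-0.257 -0.023  0.034] w 0.0178 g 39.9 q7 1.48
```

Call:
move_arm([
  {"dx": 0,"dy": 0.025,"dz": 0,"spin": 0.14},
  {"dx": 0,"dy": 0.025,"dz": 0,"spin": 0.14},
  {"dx": 0,"dy": 0,"dz": 0,"spin": 0},
  {"dx": 0,"dy": 0,"dz": 0,"spin": 0},
])

```text
time: 6.5
ee_pos: [0.5488, -0.0899, 0.3653]
eef_rot: [0.255, 0.967, 0.0, -0.0]
ft_force: [0.1, -0.0, -2.5]
width: 0.0181
grip_force: 39.9
```

```bash
python3 -c "
from h import *
st()"
```

```text
t6.5 tcp [548.8 -89.9 365.3] yawy 1.054 tilt [-0.0009  0.0003] F [ 0.14 -0.04 -2.49] M [0.018 0.01  0.005] w 0.0181 g 39.9 q7 1.21
```

Call:
move_arm([
  {"dx": 0,"dy": 0,"dz": 0.3,"spin": 0},
  {"dx": 0,"dy": 0,"dz": 0.3,"spin": 0},
  {"dx": 0,"dy": 0,"dz": 0.2,"spin": 0},
  {"dx": 0,"dy": 0,"dz": 0,"spin": 0},
  {"dx": 0,"dy": 0,"dz": 0,"spin": 0},
])

```text
time: 7.0
ee_pos: [0.5489, -0.0901, 0.3576]
eef_rot: [0.258, 0.966, 0.0, -0.0]
ft_force: [1.0, -0.4, -2.3]
width: 0.0177
grip_force: 39.9
```

```bash
python3 -c "
from h import *
st()"
```

```text
t7.0 tcp [548.9 -90.1 357.6] yawy 1.048 tilt [-0.0002  0.0001] F [ 1.03 -0.4  -2.29] M [0.021 0.031 0.014] w 0.0177 g 39.9 q7 1.21
```

Call:
move_arm([
  {"dx": 0,"dy": 0.025,"dz": 0,"spin": 0.1},
  {"dx": 0,"dy": 0.025,"dz": 0,"spin": 0.1},
  {"dx": 0,"dy": 0.025,"dz": 0,"spin": 0.1},
  {"dx": 0,"dy": 0.025,"dz": 0,"spin": 0.1},
  {"dx": 0,"dy": 0,"dz": 0,"spin": 0},
])

```text
time: 7.5
ee_pos: [0.5496, -0.089, 0.3578]
eef_rot: [0.446, 0.895, 0.0, -0.0]
ft_force: [0.2, 1.5, -2.8]
width: 0.0173
grip_force: 39.9
```

```bash
python3 -c "
from h import *
st()"
```

```text
t7.5 tcp [549.6 -89.  357.8] yawy 0.647 tilt [0.0001 0.0004] F [ 0.15  1.5  -2.81] M [ 0.387 -0.022  0.175] w 0.0173 g 39.9 q7 0.81
```

Call:
move_arm([
  {"dx": 0,"dy": 0.02,"dz": 0,"spin": 0.1},
  {"dx": 0,"dy": 0.02,"dz": 0,"spin": 0.1},
  {"dx": 0,"dy": 0.02,"dz": 0,"spin": 0.1},
  {"dx": 0,"dy": 0.02,"dz": 0,"spin": 0.1},
  {"dx": 0,"dy": 0.02,"dz": 0,"spin": 0.1},
  {"dx": 0,"dy": 0.02,"dz": 0,"spin": 0.1},
  {"dx": 0,"dy": 0,"dz": 0,"spin": 0},
])

```text
time: 8.2
ee_pos: [0.5511, -0.0884, 0.3581]
eef_rot: [0.689, 0.725, 0.001, 0.001]
ft_force: [2.8, 1.2, -2.1]
width: 0.0178
grip_force: 40.0
```

```bash
python3 -c "
from h import *
st()"
```

```text
t8.2 tcp [551.1 -88.4 358.1] yawy 0.050 tilt [0.002  0.0004] F [ 2.84  1.15 -2.05] M [ 0.518 -1.068  0.123] w 0.0178 g 40.0 q7 0.23
```

Call:
move_arm([
  {"dx": 0,"dy": 0,"dz": 0,"spin": -0.12},
  {"dx": 0,"dy": 0,"dz": -0.8,"spin": 0},
  {"dx": 0,"dy": 0,"dz": -1.2,"spin": 0},
  {"dx": 0,"dy": 0,"dz": -1.2,"spin": -0.14},
  {"dx": 0,"dy": 0,"dz": 0,"spin": -0.14},
  {"dx": 0,"dy": 0,"dz": 0,"spin": -0.14},
  {"dx": 0,"dy": 0,"dz": 0,"spin": -0.14},
  {"dx": 0,"dy": 0,"dz": 0,"spin": -0.14},
  {"dx": 0,"dy": 0,"dz": 0,"spin": -0.14},
  {"dx": 3.4,"dy": -0.18,"dz": 0,"spin": -0.14},
  {"dx": 3.4,"dy": -0.18,"dz": 0,"spin": 0},
  {"dx": 3.4,"dy": -0.18,"dz": 0,"spin": 0},
])

```text
time: 9.4
ee_pos: [0.4561, -0.0479, 0.3904]
eef_rot: [0.211, 0.978, -0.0, -0.0]
ft_force: [0.2, 0.4, -1.7]
width: 0.0177
grip_force: 39.9
```

```bash
cat >> h.py <<'E'
N=dict(A=(.5239,-.0260),C=(.4852,-.1180),B=(.5502,-.0913),D=(.4582,-.0527))
def over(n,z,yaw,c=.0024):
    x=N[n]; go(x[0]-c*np.sin(yaw),x[1]+c*np.cos(yaw),z,yaw)
E
python3 - <<'E'
from h import *
s=telemetry.read_state(); over('D',.3695,1.15)
c=cam('scene'); g=cv2.cvtColor(c['img'],cv2.COLOR_RGB2HSV)
s,R=st(); p=np.array(s['ee_pos'])-[0,0,.2861]; S0=dict(np.load('scene0.npz'))
for h in (.012,.018,.05,.06,.07,.08):
    u,v=proj(c,[p+[0,0,h]])[0]; k=int(round(v)); row=g[k,int(u)-14:int(u)+15,1].astype(float)
    lo=np.where(row<60)[0]; lo=lo[(lo>5)&(lo<24)]; i,j=lo[0],lo[-1]
    e1=i-(60-row[i])/(row[i-1]-row[i]); e2=j+(60-row[j])/(row[j+1]-row[j]); print(h,'off px',round((e1+e2)/2-14-(u-int(u)),2),round(e2-e1,1))
E
```

```text
t9.4 tcp [456.1 -47.9 390.4] yawy 1.146 tilt [-0.0005 -0.0008] F [ 0.23  0.36 -1.73] M [ 0.041 -0.017 -0.001] w 0.0177 g 39.9 q7 1.14
spin -0.004 first, then cm [-0.15 -0.35  2.09]
t9.4 tcp [452.6 -46.6 390.1] yawy 1.147 tilt [-0.0035  0.0008] F [-0.98 -0.55 -4.  ] M [0.082 0.1   0.044] w 0.0179 g 39.9 q7 1.13
0.012 off px -3.06 13.6
0.018 off px -3.29 13.9
0.05 off px -3.34 4.1
0.06 off px -3.24 4.2
0.07 off px -3.38 4.4
0.08 off px -3.61 5.3
```

```bash
cat >> h.py <<'E'
def off():
    s,R=st(); c=cam('scene'); g=cv2.cvtColor(c['img'],cv2.COLOR_RGB2HSV)
    p=np.array(s['ee_pos'])-[0,0,.2861]; o=[]
    for h in (.012,.018,.05,.06,.07,.08):
        u,v=proj(c,[p+[0,0,h]])[0]; k=int(round(v)); row=g[k,int(u)-14:int(u)+15,1].astype(float)
        lo=np.where(row<60)[0]; lo=lo[(lo>5)&(lo<24)]; i,j=lo[0],lo[-1]
        e1=i-(60-row[i])/(row[i-1]-row[i]); e2=j+(60-row[j])/(row[j+1]-row[j]); o.append((round((e1+e2)/2-14-(u-int(u)),2),round(e2-e1,1)))
    print('off',o)
E
python3 - <<'E'
from h import *
off(); over('D',.3695,1.147)
E
```

```text
t9.4 tcp [452.6 -46.6 390.1] yawy 1.147 tilt [-0.0035  0.0008] F [-0.98 -0.55 -4.  ] M [0.082 0.1   0.044] w 0.0179 g 39.9 q7 1.13
off [(np.float64(-0.5), np.float64(13.5)), (np.float64(-0.57), np.float64(13.6)), (np.float64(-0.88), np.float64(4.4)), (np.float64(-0.86), np.float64(4.3)), (np.float64(-0.92), np.float64(4.4)), (np.float64(-1.2), np.float64(4.8))]
t9.5 tcp [454.5 -47.3 390.5] yawy 1.148 tilt [-0.0013  0.0011] F [ 0.24 -0.84 -1.82] M [ 0.016 -0.005  0.029] w 0.0180 g 39.9 q7 1.14
spin 0.001 first, then cm [-0.32 -0.35  2.1 ]
```

Call:
move_arm([
  {"dx": -0.3,"dy": -0.35,"dz": 0,"spin": 0},
  {"dx": 0,"dy": 0,"dz": 0.6,"spin": 0},
  {"dx": 0,"dy": 0,"dz": 0.6,"spin": 0},
  {"dx": 0,"dy": 0,"dz": 0.4,"spin": 0},
  {"dx": 0,"dy": 0,"dz": 0,"spin": 0},
  {"dx": 0,"dy": 0,"dz": 0,"spin": 0},
])

```text
time: 10.1
ee_pos: [0.4588, -0.0521, 0.3735]
eef_rot: [0.21, 0.978, -0.0, -0.0]
ft_force: [-0.5, -0.8, -2.7]
width: 0.0178
grip_force: 39.9
```

```bash
python3 - <<'E'
from h import *
off(); over('D',.3665,1.147,.002)
E
```

```text
t10.1 tcp [458.8 -52.1 373.5] yawy 1.148 tilt [-0.0007 -0.0002] F [-0.55 -0.78 -2.66] M [-0.01  -0.058  0.047] w 0.0178 g 39.9 q7 1.16
off [(np.float64(-0.99), np.float64(13.2)), (np.float64(-1.01), np.float64(13.1)), (np.float64(-1.2), np.float64(4.1)), (np.float64(-1.26), np.float64(4.2)), (np.float64(-1.29), np.float64(4.5)), (np.float64(-1.26), np.float64(4.5))]
t10.2 tcp [458.9 -52.1 373.7] yawy 1.148 tilt [-0.0002 -0.0002] F [-0.45  0.45 -1.55] M [0.009 0.024 0.037] w 0.0178 g 39.9 q7 1.16
spin 0.001 first, then cm [ 0.24 -0.08  0.72]
```

Call:
move_arm([
  {"dx": 0.23,"dy": -0.08,"dz": 0,"spin": 0},
  {"dx": 0,"dy": 0,"dz": 0.3,"spin": 0},
  {"dx": 0,"dy": 0,"dz": 0.25,"spin": 0},
  {"dx": 0,"dy": 0,"dz": 0.15,"spin": 0},
  {"dx": 0,"dy": 0,"dz": 0,"spin": 0},
  {"dx": 0,"dy": 0,"dz": 0,"spin": 0},
])

```text
time: 10.75
ee_pos: [0.4563, -0.0518, 0.3669]
eef_rot: [0.21, 0.978, 0.0, 0.0]
ft_force: [-0.4, 0.7, 0.5]
width: 0.0175
grip_force: 39.9
```

```bash
python3 - <<'E'
from h import *
st()
E
```

```text
t10.8 tcp [456.3 -51.8 366.9] yawy 1.148 tilt [0.0002 0.0001] F [-0.39  0.74  0.45] M [0.044 0.136 0.035] w 0.0175 g 39.9 q7 1.16
```

Call:
move_arm([
  {"dx": 0,"dy": 0.03,"dz": 0.15,"spin": 0.14},
  {"dx": 0,"dy": 0.03,"dz": 0,"spin": 0.14},
  {"dx": 0,"dy": 0.03,"dz": 0,"spin": 0.14},
  {"dx": 0,"dy": 0,"dz": 0,"spin": 0},
  {"dx": 0,"dy": 0,"dz": 0,"spin": 0},
])

```text
time: 11.25
ee_pos: [0.4569, -0.0511, 0.3655]
eef_rot: [0.407, 0.913, 0.0, 0.0]
ft_force: [0.9, -0.9, 3.2]
width: 0.0178
grip_force: 39.9
```

```bash
python3 - <<'E'
from h import *
st()
E
```

```text
t11.2 tcp [456.9 -51.1 365.5] yawy 0.732 tilt [0.0008 0.0001] F [ 0.89 -0.92  3.18] M [-0.061 -0.071  0.032] w 0.0178 g 39.9 q7 0.74
```

Call:
move_arm([
  {"dx": 0,"dy": 0.03,"dz": 0,"spin": 0.14},
  {"dx": 0,"dy": 0.03,"dz": 0,"spin": 0.14},
  {"dx": 0,"dy": 0,"dz": 0,"spin": 0},
  {"dx": 0,"dy": 0,"dz": 0,"spin": 0},
])

```text
time: 11.65
ee_pos: [0.4572, -0.0506, 0.365]
eef_rot: [0.53, 0.848, 0.0, -0.0]
ft_force: [0.2, 0.7, -2.1]
width: 0.0178
grip_force: 39.9
```

```bash
python3 - <<'E'
from h import *
st()
E
```

```text
t11.7 tcp [457.2 -50.6 365. ] yawy 0.454 tilt [-0.0001  0.0002] F [ 0.21  0.67 -2.09] M [ 0.184 -0.178  0.01 ] w 0.0178 g 39.9 q7 0.46
```

Call:
move_arm([
  {"dx": 0,"dy": 0,"dz": 0.3,"spin": 0},
  {"dx": 0,"dy": 0,"dz": 0.3,"spin": 0},
  {"dx": 0,"dy": 0,"dz": 0.15,"spin": 0},
  {"dx": 0,"dy": 0.025,"dz": 0,"spin": 0.1},
  {"dx": 0,"dy": 0.025,"dz": 0,"spin": 0.1},
  {"dx": 0,"dy": 0.025,"dz": 0,"spin": 0.1},
  {"dx": 0,"dy": 0.025,"dz": 0,"spin": 0.1},
  {"dx": 0,"dy": 0,"dz": 0,"spin": 0},
])

```text
time: 12.45
ee_pos: [0.4586, -0.0501, 0.3579]
eef_rot: [0.69, 0.724, 0.001, 0.0]
ft_force: [4.1, 2.9, -2.9]
width: 0.0175
grip_force: 40.0
```

```bash
python3 - <<'E'
from h import *
st()
E
```

```text
t12.4 tcp [458.6 -50.1 357.9] yawy 0.048 tilt [0.0017 0.0005] F [ 4.09  2.91 -2.85] M [ 0.722 -1.336  0.163] w 0.0175 g 40.0 q7 0.06
```

Call:
move_arm([
  {"dx": 0,"dy": 0.025,"dz": 0,"spin": 0.1},
  {"dx": 0,"dy": 0.025,"dz": 0,"spin": 0.1},
  {"dx": 0,"dy": 0.025,"dz": 0,"spin": 0.1},
  {"dx": 0,"dy": 0.025,"dz": 0,"spin": 0.1},
  {"dx": 0,"dy": 0.025,"dz": 0,"spin": 0.1},
  {"dx": 0,"dy": 0.025,"dz": 0,"spin": 0.1},
  {"dx": 0,"dy": 0,"dz": 0,"spin": 0},
  {"dx": 0,"dy": 0,"dz": 0,"spin": 0},
  {"dx": 0,"dy": 0,"dz": 0,"spin": 0},
])

```text
time: 13.35
ee_pos: [0.4603, -0.0507, 0.3581]
eef_rot: [0.872, 0.49, 0.001, 0.001]
ft_force: [5.9, 0.7, -3.9]
width: 0.0178
grip_force: 40.0
```

```bash
python3 - <<'E'
from h import *
st()
E
```

```text
t13.3 tcp [460.3 -50.7 358.1] yawy -0.548 tilt [ 0.0029 -0.    ] F [ 5.9   0.73 -3.9 ] M [ 0.287 -1.819  0.128] w 0.0178 g 40.0 q7 -0.54
```

Call:
move_arm([
  {"dx": 0.08,"dy": 0.13,"dz": 0,"spin": 0},
  {"dx": 0,"dy": 0.025,"dz": 0,"spin": 0.1},
  {"dx": 0,"dy": 0.025,"dz": 0,"spin": 0.1},
  {"dx": 0,"dy": 0.025,"dz": 0,"spin": 0.1},
  {"dx": 0,"dy": 0.025,"dz": 0,"spin": 0.1},
  {"dx": 0,"dy": 0.025,"dz": 0,"spin": 0.1},
  {"dx": 0,"dy": 0,"dz": 0,"spin": 0},
  {"dx": 0,"dy": 0,"dz": 0,"spin": 0},
])

```text
time: 14.15
ee_pos: [0.4623, -0.0519, 0.3579]
eef_rot: [0.966, 0.259, 0.0, 0.0]
ft_force: [5.7, -1.1, -3.0]
width: 0.0176
grip_force: 40.0
```

```bash
python3 - <<'E'
from h import *
st()
E
```

```text
t14.2 tcp [462.3 -51.9 357.9] yawy -1.048 tilt [ 0.0011 -0.0005] F [ 5.67 -1.14 -3.  ] M [-0.419 -1.508  0.12 ] w 0.0176 g 40.0 q7 -1.03
```

Call:
move_arm([
  {"dx": 0.06,"dy": 0.01,"dz": 0,"spin": 0.1},
  {"dx": 0,"dy": 0.025,"dz": 0,"spin": 0.1},
  {"dx": 0,"dy": 0,"dz": 0,"spin": 0},
])

```text
time: 14.45
ee_pos: [0.4629, -0.0522, 0.3578]
eef_rot: [0.987, 0.159, 0.0, 0.001]
ft_force: [3.9, -2.1, -2.2]
width: 0.0177
grip_force: 40.0
```

```bash
python3 - <<'E'
from h import *
st()
E
```

```text
t14.4 tcp [462.9 -52.2 357.8] yawy -1.252 tilt [ 0.0006 -0.0011] F [ 3.93 -2.14 -2.24] M [-0.959 -1.303  0.089] w 0.0177 g 40.0 q7 -1.24
```

Call:
move_arm([
  {"dx": 0,"dy": 0.02,"dz": 0,"spin": 0.08},
  {"dx": 0,"dy": 0.02,"dz": 0,"spin": 0.08},
  {"dx": 0,"dy": 0,"dz": 0,"spin": 0},
])

```text
time: 14.75
ee_pos: [0.463, -0.0527, 0.3578]
eef_rot: [0.997, 0.08, 0.0, 0.001]
ft_force: [5.3, -3.3, -2.4]
width: 0.0175
grip_force: 40.0
```

```bash
python3 - <<'E'
from h import *
st()
E
```

```text
t14.8 tcp [463.  -52.7 357.8] yawy -1.411 tilt [ 0.0006 -0.0013] F [ 5.26 -3.32 -2.36] M [-1.109 -1.314  0.244] w 0.0175 g 40.0 q7 -1.39
```

Call:
move_arm([
  {"dx": 0,"dy": 0.02,"dz": 0,"spin": 0.07},
  {"dx": 0,"dy": 0,"dz": 0,"spin": 0},
])

```text
time: 14.95
ee_pos: [0.463, -0.0529, 0.3578]
eef_rot: [0.999, 0.045, 0.0, 0.001]
ft_force: [4.5, -3.3, -3.1]
width: 0.0177
grip_force: 40.1
```

```bash
python3 - <<'E'
from h import *
st()
E
```

```text
t14.9 tcp [463.  -52.9 357.8] yawy -1.481 tilt [ 0.0005 -0.0014] F [ 4.55 -3.34 -3.14] M [-1.13  -1.259  0.288] w 0.0177 g 40.1 q7 -1.46
```

Call:
move_arm([
  {"dx": 0,"dy": 0,"dz": 0,"spin": -0.14},
  {"dx": 0,"dy": 0,"dz": 0,"spin": -0.11},
  {"dx": 0,"dy": 0,"dz": -0.8,"spin": 0},
  {"dx": 0,"dy": 0,"dz": -1.2,"spin": 0},
  {"dx": 0,"dy": 0,"dz": -1.2,"spin": -0.125},
  {"dx": 0,"dy": 0,"dz": 0,"spin": -0.125},
  {"dx": 0,"dy": 0,"dz": 0,"spin": -0.125},
  {"dx": 0,"dy": 0,"dz": 0,"spin": -0.125},
  {"dx": 1.1,"dy": 3.0,"dz": 0,"spin": 0},
  {"dx": 1.1,"dy": 3.0,"dz": 0,"spin": 0},
  {"dx": 1.1,"dy": 3.0,"dz": 0,"spin": 0},
  {"dx": 0,"dy": 0,"dz": 0,"spin": 0},
])

```text
time: 16.15
ee_pos: [0.5537, -0.0887, 0.3892]
eef_rot: [0.914, 0.407, -0.001, 0.0]
ft_force: [0.2, 0.3, -2.2]
width: 0.0177
grip_force: 40.0
```

Call:
move_arm([
  {"dx": 0,"dy": 0,"dz": 0.8,"spin": 0},
  {"dx": 0,"dy": 0,"dz": 0.4,"spin": 0},
  {"dx": 0,"dy": 0,"dz": 0,"spin": 0},
  {"dx": 0,"dy": 0,"dz": 0,"spin": 0},
])

```text
time: 16.55
ee_pos: [0.5514, -0.0875, 0.3779]
eef_rot: [0.913, 0.407, 0.0, -0.0]
ft_force: [0.7, 0.2, -1.6]
width: 0.0174
grip_force: 40.0
```

```bash
sed -i "s/^N=.*/N=dict(A=(.5248,-.0262),C=(.4861,-.1182),B=(.5512,-.0914),D=(.459,-.0531))/; s/c=.0024/c=.0029/" h.py; python3 - <<'E'
from h import *
over('B',.3585,-.73)
E
```

```text
t16.6 tcp [551.4 -87.5 377.9] yawy -0.732 tilt [-0.0002  0.0006] F [ 0.73  0.23 -1.61] M [-0.089  0.057 -0.034] w 0.0174 g 40.0 q7 -0.58
spin -0.002 first, then cm [-0.01  0.25  1.94]
```

Correct y by 0.25 cm, then down onto the nut with the predicted flats.

Call:
move_arm([
  {"dx": 0,"dy": 0.25,"dz": 0,"spin": 0},
  {"dx": 0,"dy": 0,"dz": 0.5,"spin": 0},
  {"dx": 0,"dy": 0,"dz": 0.4,"spin": 0},
  {"dx": 0,"dy": 0,"dz": 0.3,"spin": 0},
  {"dx": 0,"dy": 0,"dz": 0,"spin": 0},
  {"dx": 0,"dy": 0,"dz": 0,"spin": 0},
])

```text
time: 17.15
ee_pos: [0.5538, -0.0894, 0.3656]
eef_rot: [0.913, 0.407, 0.0, 0.0]
ft_force: [1.6, 0.2, -2.5]
width: 0.0179
grip_force: 40.0
```

```bash
python3 - <<'E'
from h import *
over('B',.3585,-.73)
E
```

```text
t17.1 tcp [553.8 -89.4 365.6] yawy -0.732 tilt [ 0.0001 -0.    ] F [ 1.59  0.19 -2.45] M [-0.187 -0.319  0.032] w 0.0179 g 40.0 q7 -0.57
spin -0.002 first, then cm [-0.03 -0.06  0.71]
```

Call:
move_arm([
  {"dx": 0,"dy": 0,"dz": 0.4,"spin": 0},
  {"dx": 0,"dy": 0,"dz": 0.35,"spin": 0},
  {"dx": 0,"dy": 0.03,"dz": 0,"spin": 0.1},
  {"dx": 0,"dy": 0.03,"dz": 0,"spin": 0.1},
  {"dx": 0,"dy": 0.03,"dz": 0,"spin": 0.1},
  {"dx": 0,"dy": 0.03,"dz": 0,"spin": 0.1},
  {"dx": 0,"dy": 0.03,"dz": 0,"spin": 0.1},
  {"dx": 0,"dy": 0.03,"dz": 0,"spin": 0.1},
  {"dx": 0,"dy": 0.03,"dz": 0,"spin": 0.1},
  {"dx": 0,"dy": 0,"dz": 0,"spin": 0},
  {"dx": 0,"dy": 0,"dz": 0,"spin": 0},
])

```text
time: 18.25
ee_pos: [0.5551, -0.0915, 0.3583]
eef_rot: [0.997, 0.071, 0.001, 0.0]
ft_force: [3.7, -2.4, -3.0]
width: 0.0174
grip_force: 40.0
```

```bash
python3 - <<'E'
from h import *
st()
E
```

```text
t18.2 tcp [555.1 -91.5 358.3] yawy -1.429 tilt [ 0.0012 -0.0007] F [ 3.69 -2.43 -3.04] M [-0.967 -1.21   0.113] w 0.0174 g 40.0 q7 -1.25
```

Call:
move_arm([
  {"dx": 0,"dy": 0.03,"dz": 0,"spin": 0.1},
  {"dx": 0,"dy": 0,"dz": 0,"spin": 0},
  {"dx": 0,"dy": 0,"dz": 0,"spin": 0},
])

```text
time: 18.55
ee_pos: [0.555, -0.0918, 0.3584]
eef_rot: [1.0, 0.021, 0.0, 0.0]
ft_force: [4.5, -2.8, -3.0]
width: 0.018
grip_force: 40.0
```

```bash
python3 - <<'E'
from h import *
st()
E
```

```text
t18.6 tcp [555.  -91.8 358.4] yawy -1.529 tilt [ 0.001  -0.0006] F [ 4.48 -2.76 -2.96] M [-1.098 -1.314  0.146] w 0.0180 g 40.0 q7 -1.34
```

Call:
move_arm([
  {"dx": 0,"dy": 0.02,"dz": 0,"spin": 0.1},
  {"dx": 0,"dy": 0,"dz": 0,"spin": 0},
  {"dx": 0,"dy": 0,"dz": 0,"spin": 0},
])

```text
time: 18.85
ee_pos: [0.555, -0.0921, 0.3584]
eef_rot: [1.0, -0.029, 0.0, 0.0]
ft_force: [3.9, -3.9, -2.0]
width: 0.0176
grip_force: 40.0
```

```bash
python3 - <<'E'
from h import *
st()
E
```

```text
t18.9 tcp [555.  -92.1 358.4] yawy -1.629 tilt [ 0.001  -0.0008] F [ 3.92 -3.85 -2.01] M [-1.218 -1.214  0.133] w 0.0176 g 40.0 q7 -1.44
```

Call:
move_arm([
  {"dx": 0,"dy": 0.02,"dz": 0,"spin": 0.07},
  {"dx": 0,"dy": 0,"dz": 0,"spin": 0},
  {"dx": 0,"dy": 0,"dz": 0,"spin": 0},
])

```text
time: 19.15
ee_pos: [0.555, -0.0924, 0.3583]
eef_rot: [0.998, -0.064, 0.0, 0.0]
ft_force: [5.2, -3.5, -2.8]
width: 0.0173
grip_force: 40.0
```

```bash
python3 - <<'E'
from h import *
st()
E
```

```text
t19.1 tcp [555.  -92.4 358.3] yawy -1.699 tilt [ 0.0009 -0.0008] F [ 5.18 -3.5  -2.83] M [-1.222 -1.192  0.125] w 0.0173 g 40.0 q7 -1.51
```

Call:
move_arm([
  {"dx": 0,"dy": 0.02,"dz": 0,"spin": 0.1},
  {"dx": 0,"dy": 0,"dz": 0,"spin": 0},
  {"dx": 0,"dy": 0,"dz": 0,"spin": 0},
])

```text
time: 19.45
ee_pos: [0.5549, -0.0926, 0.3583]
eef_rot: [0.994, -0.114, 0.0, 0.0]
ft_force: [3.1, -4.2, -2.3]
width: 0.0175
grip_force: 40.0
```

```bash
python3 - <<'E'
from h import *
st()
E
```

```text
t19.4 tcp [554.9 -92.6 358.3] yawy -1.799 tilt [ 0.0008 -0.0009] F [ 3.06 -4.22 -2.33] M [-1.273 -1.168  0.246] w 0.0175 g 40.0 q7 -1.60
```

Call:
move_arm([
  {"dx": 0,"dy": 0.02,"dz": 0,"spin": 0.07},
  {"dx": 0,"dy": 0,"dz": 0,"spin": 0},
  {"dx": 0,"dy": 0,"dz": 0,"spin": 0},
])

```text
time: 19.75
ee_pos: [0.5548, -0.0928, 0.3583]
eef_rot: [0.989, -0.148, 0.0, 0.0]
ft_force: [4.0, -2.5, -2.6]
width: 0.0178
grip_force: 40.1
```

```bash
python3 - <<'E'
from h import *
st()
E
```

```text
t19.8 tcp [554.8 -92.8 358.3] yawy -1.869 tilt [ 0.0006 -0.0009] F [ 3.97 -2.52 -2.56] M [-1.296 -1.012  0.361] w 0.0178 g 40.1 q7 -1.67
```

Call:
move_arm([
  {"dx": 0,"dy": 0,"dz": 0,"spin": -0.14},
  {"dx": 0,"dy": 0,"dz": 0,"spin": -0.14},
  {"dx": 0,"dy": 0,"dz": -0.8,"spin": 0},
  {"dx": 0,"dy": 0,"dz": -1.2,"spin": 0},
  {"dx": 0,"dy": 0,"dz": -1.2,"spin": -0.14},
  {"dx": 0,"dy": 0,"dz": 0,"spin": -0.14},
  {"dx": 0,"dy": 0,"dz": 0,"spin": -0.14},
  {"dx": 0,"dy": 0,"dz": 0,"spin": -0.14},
  {"dx": 0,"dy": 0,"dz": 0,"spin": -0.14},
  {"dx": 0,"dy": 0,"dz": 0,"spin": -0.14},
  {"dx": 0,"dy": 0,"dz": 0,"spin": -0.14},
  {"dx": 0,"dy": 0,"dz": 0,"spin": -0.14},
])

```text
time: 20.95
ee_pos: [0.5543, -0.092, 0.391]
eef_rot: [0.852, 0.524, -0.0, -0.001]
ft_force: [0.2, 0.8, -1.4]
width: 0.018
grip_force: 40.0
```

```bash
python3 - <<'E'
from h import *
over('A',.378,-.47)
E
```

```text
t20.9 tcp [554.3 -92.  391. ] yawy -0.469 tilt [-0.0014  0.0009] F [ 0.18  0.8  -1.42] M [-0.116  0.099 -0.025] w 0.0180 g 40.0 q7 -0.31
spin 0.001 first, then cm [ 4.82 -5.61  1.31]
```

Call:
move_arm([
  {"dx": 1.6,"dy": -1.9,"dz": 0,"spin": 0},
  {"dx": 1.6,"dy": -1.9,"dz": 0,"spin": 0},
  {"dx": 1.6,"dy": -1.8,"dz": 0,"spin": 0},
  {"dx": 0,"dy": 0,"dz": 0.8,"spin": 0},
  {"dx": 0,"dy": 0,"dz": 0.4,"spin": 0},
  {"dx": 0,"dy": 0,"dz": 0,"spin": 0},
  {"dx": 0,"dy": 0,"dz": 0,"spin": 0},
])

```text
time: 21.65
ee_pos: [0.5268, -0.025, 0.3784]
eef_rot: [0.853, 0.521, -0.0, -0.0]
ft_force: [-0.1, 0.0, -1.9]
width: 0.0177
grip_force: 40.0
```

```bash
python3 - <<'E'
from h import *
over('A',.366,-.47)
E
```

```text
t21.6 tcp [526.8 -25.  378.4] yawy -0.474 tilt [-0.0005 -0.0002] F [-0.05  0.01 -1.88] M [-0.046  0.064  0.036] w 0.0177 g 40.0 q7 -0.47
spin -0.004 first, then cm [ 0.09 -0.12  1.24]
```

Call:
move_arm([
  {"dx": 0.09,"dy": -0.12,"dz": 0,"spin": 0},
  {"dx": 0,"dy": 0,"dz": 0.5,"spin": 0},
  {"dx": 0,"dy": 0,"dz": 0.4,"spin": 0},
  {"dx": 0,"dy": 0,"dz": 0.4,"spin": 0},
  {"dx": 0,"dy": 0,"dz": 0,"spin": 0},
  {"dx": 0,"dy": 0,"dz": 0,"spin": 0},
])

```text
time: 22.25
ee_pos: [0.5261, -0.0228, 0.3656]
eef_rot: [0.853, 0.522, 0.0, 0.0]
ft_force: [-0.6, 1.5, 2.9]
width: 0.0176
grip_force: 40.0
```

```bash
python3 - <<'E'
from h import *
st()
E
```

```text
t22.2 tcp [526.1 -22.8 365.6] yawy -0.472 tilt [0.0004 0.0001] F [-0.62  1.51  2.85] M [-0.152  0.336 -0.052] w 0.0176 g 40.0 q7 -0.47
```

Call:
move_arm([
  {"dx": 0,"dy": 0.04,"dz": 0,"spin": 0.14},
  {"dx": 0,"dy": 0.04,"dz": 0,"spin": 0.14},
  {"dx": 0,"dy": 0,"dz": 0,"spin": 0},
  {"dx": 0,"dy": 0,"dz": 0,"spin": 0},
])

```text
time: 22.65
ee_pos: [0.5267, -0.0234, 0.3651]
eef_rot: [0.917, 0.4, -0.0, 0.0]
ft_force: [1.7, -1.0, -2.7]
width: 0.018
grip_force: 40.0
```

```bash
python3 - <<'E'
from h import *
st()
E
```

```text
t22.6 tcp [526.7 -23.4 365.1] yawy -0.748 tilt [ 0.0001 -0.0004] F [ 1.66 -1.01 -2.73] M [-0.552 -0.315 -0.017] w 0.0180 g 40.0 q7 -0.74
```

Call:
move_arm([
  {"dx": 0,"dy": 0,"dz": 0.4,"spin": 0},
  {"dx": 0,"dy": 0,"dz": 0.3,"spin": 0},
  {"dx": 0,"dy": 0.03,"dz": 0,"spin": 0.1},
  {"dx": 0,"dy": 0.03,"dz": 0,"spin": 0.1},
  {"dx": 0,"dy": 0.03,"dz": 0,"spin": 0.1},
  {"dx": 0,"dy": 0.03,"dz": 0,"spin": 0.1},
  {"dx": 0,"dy": 0.03,"dz": 0,"spin": 0.1},
  {"dx": 0,"dy": 0.03,"dz": 0,"spin": 0.1},
  {"dx": 0,"dy": 0.03,"dz": 0,"spin": 0.1},
  {"dx": 0,"dy": 0.03,"dz": 0,"spin": 0.1},
  {"dx": 0,"dy": 0,"dz": 0,"spin": 0},
  {"dx": 0,"dy": 0,"dz": 0,"spin": 0},
])

```text
time: 23.85
ee_pos: [0.5279, -0.026, 0.358]
eef_rot: [1.0, 0.01, 0.0, 0.001]
ft_force: [3.0, -4.6, -2.7]
width: 0.0176
grip_force: 40.1
```

```bash
python3 - <<'E'
from h import *
st()
E
```

```text
t23.9 tcp [527.9 -26.  358. ] yawy -1.550 tilt [ 0.0006 -0.0013] F [ 2.98 -4.6  -2.7 ] M [-1.611 -0.766  0.18 ] w 0.0176 g 40.1 q7 -1.53
```

Call:
move_arm([
  {"dx": 0,"dy": 0.02,"dz": 0,"spin": 0.1},
  {"dx": 0,"dy": 0,"dz": 0,"spin": 0},
  {"dx": 0,"dy": 0,"dz": 0,"spin": 0},
])

```text
time: 24.15
ee_pos: [0.5279, -0.0262, 0.358]
eef_rot: [0.999, -0.04, 0.0, 0.001]
ft_force: [2.7, -4.7, -3.0]
width: 0.0177
grip_force: 40.1
```

```bash
python3 - <<'E'
from h import *
st()
E
```

```text
t24.1 tcp [527.9 -26.2 358. ] yawy -1.650 tilt [ 0.0005 -0.0014] F [ 2.67 -4.68 -3.  ] M [-1.677 -0.767  0.097] w 0.0177 g 40.1 q7 -1.63
```

Call:
move_arm([
  {"dx": 0,"dy": 0.02,"dz": 0,"spin": 0.1},
  {"dx": 0,"dy": 0,"dz": 0,"spin": 0},
  {"dx": 0,"dy": 0,"dz": 0,"spin": 0},
])

```text
time: 24.45
ee_pos: [0.5279, -0.0265, 0.358]
eef_rot: [0.996, -0.09, 0.0, 0.001]
ft_force: [1.8, -4.8, -2.5]
width: 0.018
grip_force: 40.1
```

```bash
python3 - <<'E'
from h import *
st()
E
```

```text
t24.4 tcp [527.9 -26.5 358. ] yawy -1.750 tilt [ 0.0004 -0.0015] F [ 1.83 -4.77 -2.46] M [-1.704 -0.788  0.16 ] w 0.0180 g 40.1 q7 -1.72
```

Call:
move_arm([
  {"dx": 0,"dy": 0.02,"dz": 0,"spin": 0.07},
  {"dx": 0,"dy": 0,"dz": 0,"spin": 0},
  {"dx": 0,"dy": 0,"dz": 0,"spin": 0},
])

```text
time: 24.75
ee_pos: [0.5278, -0.0267, 0.358]
eef_rot: [0.992, -0.124, 0.0, 0.001]
ft_force: [2.2, -5.4, -3.5]
width: 0.0179
grip_force: 40.1
```

```bash
python3 - <<'E'
from h import *
st()
E
```

```text
t24.8 tcp [527.8 -26.7 358. ] yawy -1.820 tilt [ 0.0003 -0.0016] F [ 2.17 -5.41 -3.48] M [-1.769 -0.693  0.146] w 0.0179 g 40.1 q7 -1.79
```

Call:
move_arm([
  {"dx": 0,"dy": 0.02,"dz": 0,"spin": 0.08},
  {"dx": 0,"dy": 0,"dz": 0,"spin": 0},
  {"dx": 0,"dy": 0,"dz": 0,"spin": 0},
])

```text
time: 25.05
ee_pos: [0.5277, -0.0269, 0.358]
eef_rot: [0.986, -0.164, 0.0, 0.001]
ft_force: [2.0, -5.0, -2.8]
width: 0.0174
grip_force: 40.1
```

```bash
python3 - <<'E'
from h import *
st()
E
```

```text
t25.1 tcp [527.7 -26.9 358. ] yawy -1.900 tilt [ 0.0003 -0.0016] F [ 1.97 -5.03 -2.78] M [-1.837 -0.61   0.2  ] w 0.0174 g 40.1 q7 -1.87
```

Call:
move_arm([
  {"dx": 0,"dy": 0.02,"dz": 0,"spin": 0.07},
  {"dx": 0,"dy": 0,"dz": 0,"spin": 0},
  {"dx": 0,"dy": 0,"dz": 0,"spin": 0},
])

```text
time: 25.35
ee_pos: [0.5277, -0.0271, 0.358]
eef_rot: [0.98, -0.198, 0.0, 0.001]
ft_force: [2.3, -5.0, -2.6]
width: 0.0176
grip_force: 40.1
```

```bash
python3 - <<'E'
from h import *
st()
E
```

```text
t25.4 tcp [527.7 -27.1 358. ] yawy -1.970 tilt [ 0.0003 -0.0017] F [ 2.26 -5.   -2.56] M [-1.783 -0.598  0.241] w 0.0176 g 40.1 q7 -1.94
```

Call:
move_arm([
  {"dx": 0,"dy": 0.01,"dz": 0,"spin": 0.06},
  {"dx": 0,"dy": 0,"dz": 0,"spin": 0},
  {"dx": 0,"dy": 0,"dz": 0,"spin": 0},
])

```text
time: 25.65
ee_pos: [0.5276, -0.0272, 0.3579]
eef_rot: [0.974, -0.227, 0.0, 0.001]
ft_force: [2.4, -5.0, -3.2]
width: 0.0178
grip_force: 40.1
```

```bash
python3 - <<'E'
from h import *
st(); imaging.camera('top'); st()
E
```

```text
t25.6 tcp [527.6 -27.2 357.9] yawy -2.030 tilt [ 0.0001 -0.0018] F [ 2.36 -5.03 -3.18] M [-1.867 -0.571  0.35 ] w 0.0178 g 40.1 q7 -2.00
t25.7 tcp [527.6 -27.2 358. ] yawy -2.030 tilt [ 0.0002 -0.0017] F [ 2.28 -5.87 -2.28] M [-1.874 -0.512  0.34 ] w 0.0178 g 40.1 q7 -2.00
```

Call:
move_arm([
  {"dx": 0,"dy": 0,"dz": 0,"spin": -0.14},
  {"dx": 0,"dy": 0,"dz": 0,"spin": -0.14},
  {"dx": 0,"dy": 0,"dz": -0.8,"spin": 0},
  {"dx": 0,"dy": 0,"dz": -1.2,"spin": 0},
  {"dx": 0,"dy": 0,"dz": -1.2,"spin": -0.14},
  {"dx": 0,"dy": 0,"dz": 0,"spin": -0.14},
  {"dx": 0,"dy": 0,"dz": 0,"spin": -0.14},
  {"dx": 0,"dy": 0,"dz": 0,"spin": -0.14},
  {"dx": 0,"dy": 0,"dz": 0,"spin": -0.14},
  {"dx": 0,"dy": 0,"dz": 0,"spin": -0.14},
  {"dx": 0,"dy": 0,"dz": 0,"spin": -0.14},
  {"dx": 0,"dy": 0,"dz": 0,"spin": -0.14},
])

```text
time: 26.9
ee_pos: [0.5273, -0.0257, 0.3906]
eef_rot: [0.891, 0.455, -0.0, -0.001]
ft_force: [-0.2, -0.1, -2.7]
width: 0.0177
grip_force: 40.0
```

```bash
python3 - <<'E'
from h import *
over('C',.378,-.63)
E
```

```text
t26.9 tcp [527.3 -25.7 390.6] yawy -0.627 tilt [-0.001   0.0012] F [-0.16 -0.11 -2.65] M [-0.109  0.044  0.054] w 0.0177 g 40.0 q7 -0.62
spin 0.003 first, then cm [-9.61  2.12  1.25]
```

Call:
move_arm([
  {"dx": -3.2,"dy": 0.7,"dz": 0,"spin": 0},
  {"dx": -3.2,"dy": 0.7,"dz": 0,"spin": 0},
  {"dx": -3.2,"dy": 0.7,"dz": 0,"spin": 0},
  {"dx": 0,"dy": 0,"dz": 0.8,"spin": 0},
  {"dx": 0,"dy": 0,"dz": 0.4,"spin": 0},
  {"dx": 0,"dy": 0,"dz": 0,"spin": 0},
  {"dx": 0,"dy": 0,"dz": 0,"spin": 0},
])

```text
time: 27.6
ee_pos: [0.4882, -0.1149, 0.3782]
eef_rot: [0.891, 0.453, -0.0, -0.0]
ft_force: [0.3, -0.3, -2.5]
width: 0.018
grip_force: 40.0
```

```bash
python3 - <<'E'
from h import *
over('C',.366,-.63)
E
```

```text
t27.6 tcp [ 488.2 -114.9  378.2] yawy -0.630 tilt [-0.0006  0.0004] F [ 0.28 -0.32 -2.46] M [-0.074  0.076 -0.011] w 0.0180 g 40.0 q7 -0.46
spin -0.000 first, then cm [-0.1   0.03  1.22]
```

Call:
move_arm([
  {"dx": -0.1,"dy": 0.03,"dz": 0,"spin": 0},
  {"dx": 0,"dy": 0,"dz": 0.5,"spin": 0},
  {"dx": 0,"dy": 0,"dz": 0.4,"spin": 0},
  {"dx": 0,"dy": 0,"dz": 0.4,"spin": 0},
  {"dx": 0,"dy": 0,"dz": 0,"spin": 0},
  {"dx": 0,"dy": 0,"dz": 0,"spin": 0},
])

```text
time: 28.2
ee_pos: [0.4876, -0.1172, 0.3656]
eef_rot: [0.892, 0.452, 0.0, -0.0]
ft_force: [-0.9, -0.1, 2.6]
width: 0.0178
grip_force: 40.0
```

```bash
python3 - <<'E'
from h import *
st()
E
```

```text
t28.2 tcp [ 487.6 -117.2  365.6] yawy -0.632 tilt [0.0004 0.0002] F [-0.88 -0.12  2.58] M [ 0.066  0.304 -0.002] w 0.0178 g 40.0 q7 -0.45
```

Call:
move_arm([
  {"dx": 0.1,"dy": -0.04,"dz": 0,"spin": 0.14},
  {"dx": 0,"dy": 0.04,"dz": 0,"spin": 0.14},
  {"dx": 0,"dy": 0,"dz": 0,"spin": 0},
  {"dx": 0,"dy": 0,"dz": 0,"spin": 0},
])

```text
time: 28.6
ee_pos: [0.4882, -0.1164, 0.3655]
eef_rot: [0.946, 0.325, 0.0, 0.0]
ft_force: [0.1, -0.8, 2.4]
width: 0.0176
grip_force: 40.0
```

```bash
python3 - <<'E'
from h import *
st()
E
```

```text
t28.6 tcp [ 488.2 -116.4  365.5] yawy -0.908 tilt [0.0008 0.    ] F [ 0.1  -0.8   2.41] M [-0.057 -0.05   0.003] w 0.0176 g 40.0 q7 -0.73
```

Call:
move_arm([
  {"dx": 0,"dy": 0.04,"dz": 0,"spin": 0.14},
  {"dx": 0,"dy": 0.04,"dz": 0,"spin": 0.14},
  {"dx": 0,"dy": 0,"dz": 0,"spin": 0},
  {"dx": 0,"dy": 0,"dz": 0,"spin": 0},
])

```text
time: 29.0
ee_pos: [0.4886, -0.1171, 0.3654]
eef_rot: [0.982, 0.191, 0.0, 0.0]
ft_force: [2.0, 0.0, 2.4]
width: 0.0178
grip_force: 40.0
```

```bash
python3 - <<'E'
from h import *
st()
E
```

```text
t29.0 tcp [ 488.6 -117.1  365.4] yawy -1.186 tilt [ 0.0005 -0.    ] F [1.99 0.02 2.36] M [-0.08  -0.236  0.02 ] w 0.0178 g 40.0 q7 -1.00
```

Call:
move_arm([
  {"dx": 0,"dy": 0.04,"dz": 0,"spin": 0.14},
  {"dx": 0,"dy": 0.02,"dz": 0,"spin": 0.08},
  {"dx": 0,"dy": 0,"dz": 0,"spin": 0},
  {"dx": 0,"dy": 0,"dz": 0,"spin": 0},
])

```text
time: 29.4
ee_pos: [0.4887, -0.1179, 0.3651]
eef_rot: [0.997, 0.082, 0.0, 0.0]
ft_force: [3.7, -1.4, -2.2]
width: 0.0177
grip_force: 40.0
```

```bash
python3 - <<'E'
from h import *
st()
E
```

```text
t29.4 tcp [ 488.7 -117.9  365.1] yawy -1.407 tilt [ 0.0003 -0.0005] F [ 3.74 -1.43 -2.24] M [-0.662 -0.92   0.068] w 0.0177 g 40.0 q7 -1.22
```

Call:
move_arm([
  {"dx": 0,"dy": 0,"dz": -0.4,"spin": 0},
  {"dx": 0,"dy": 0,"dz": -0.5,"spin": 0},
  {"dx": 0,"dy": -0.037,"dz": 0,"spin": -0.127},
  {"dx": 0,"dy": -0.037,"dz": 0,"spin": -0.127},
  {"dx": 0,"dy": -0.037,"dz": 0,"spin": -0.127},
  {"dx": 0,"dy": -0.037,"dz": 0,"spin": -0.127},
  {"dx": 0,"dy": -0.037,"dz": 0,"spin": -0.127},
  {"dx": 0,"dy": -0.037,"dz": 0,"spin": -0.127},
  {"dx": 0,"dy": -0.037,"dz": 0,"spin": -0.127},
  {"dx": 0,"dy": -0.037,"dz": 0,"spin": -0.127},
  {"dx": 0,"dy": 0,"dz": 0,"spin": 0},
  {"dx": 0,"dy": 0,"dz": 0,"spin": 0},
])

```text
time: 30.6
ee_pos: [0.4868, -0.1152, 0.3742]
eef_rot: [0.833, 0.553, -0.0, -0.0]
ft_force: [0.1, 0.3, -3.0]
width: 0.0176
grip_force: 40.0
```

```bash
python3 - <<'E'
from h import *
over('C',.3585,-.43)
E
```

```text
t30.6 tcp [ 486.8 -115.2  374.2] yawy -0.399 tilt [-0.0008  0.0005] F [ 0.07  0.3  -2.96] M [-0.111  0.058  0.05 ] w 0.0176 g 40.0 q7 -0.23
spin 0.031 first, then cm [-0.01  0.06  1.57]
```

Call:
move_arm([
  {"dx": 0,"dy": 0.06,"dz": 0,"spin": 0.08},
  {"dx": 0,"dy": 0,"dz": 0.5,"spin": 0},
  {"dx": 0,"dy": 0,"dz": 0.4,"spin": 0},
  {"dx": 0,"dy": 0,"dz": 0,"spin": 0},
  {"dx": 0,"dy": 0,"dz": 0,"spin": 0},
])

```text
time: 31.1
ee_pos: [0.4877, -0.1155, 0.3655]
eef_rot: [0.854, 0.521, 0.0, 0.0]
ft_force: [-0.4, -0.2, 3.1]
width: 0.0178
grip_force: 40.0
```

```bash
python3 - <<'E'
from h import *
over('C',.3585,-.43)
E
```

```text
t31.1 tcp [ 487.7 -115.5  365.5] yawy -0.476 tilt [0.0004 0.0001] F [-0.39 -0.17  3.14] M [-0.03   0.078 -0.065] w 0.0178 g 40.0 q7 -0.30
spin -0.046 first, then cm [-0.02 -0.03  0.7 ]
```

Call:
move_arm([
  {"dx": 0,"dy": 0.03,"dz": 0,"spin": 0.1},
  {"dx": 0,"dy": 0.03,"dz": 0,"spin": 0.1},
  {"dx": 0,"dy": 0,"dz": 0,"spin": 0},
  {"dx": 0,"dy": 0,"dz": 0,"spin": 0},
])

```text
time: 31.5
ee_pos: [0.4882, -0.1159, 0.3655]
eef_rot: [0.901, 0.434, 0.0, 0.0]
ft_force: [-0.1, -0.2, 2.6]
width: 0.0179
grip_force: 40.0
```

```bash
python3 - <<'E'
from h import *
st()
E
```

```text
t31.5 tcp [ 488.2 -115.9  365.5] yawy -0.673 tilt [0.0006 0.    ] F [-0.1  -0.24  2.59] M [-0.175 -0.106 -0.056] w 0.0179 g 40.0 q7 -0.49
```

Call:
move_arm([
  {"dx": -0.03,"dy": -0.06,"dz": 0,"spin": -0.12},
  {"dx": 0,"dy": -0.03,"dz": 0,"spin": -0.12},
  {"dx": 0,"dy": -0.03,"dz": 0,"spin": -0.1},
  {"dx": 0,"dy": 0,"dz": 0,"spin": 0},
  {"dx": 0,"dy": 0,"dz": 0,"spin": 0},
])

```text
time: 32.0
ee_pos: [0.4869, -0.1155, 0.3649]
eef_rot: [0.816, 0.578, -0.0, -0.0]
ft_force: [1.3, -0.7, -3.1]
width: 0.0171
grip_force: 40.0
```

```bash
python3 - <<'E'
from h import *
st()
E
```

```text
t32.0 tcp [ 486.9 -115.5  364.9] yawy -0.338 tilt [-0.0002 -0.0001] F [ 1.32 -0.74 -3.14] M [-0.47  -0.495  0.034] w 0.0171 g 40.0 q7 -0.16
```

Call:
move_arm([
  {"dx": 0,"dy": 0,"dz": 0.4,"spin": 0},
  {"dx": 0,"dy": 0,"dz": 0.3,"spin": 0},
  {"dx": 0,"dy": 0.03,"dz": 0,"spin": 0.1},
  {"dx": 0,"dy": 0.03,"dz": 0,"spin": 0.1},
  {"dx": 0,"dy": 0.03,"dz": 0,"spin": 0.1},
  {"dx": 0,"dy": 0.03,"dz": 0,"spin": 0.1},
  {"dx": 0,"dy": 0.03,"dz": 0,"spin": 0.1},
  {"dx": 0,"dy": 0.03,"dz": 0,"spin": 0.1},
  {"dx": 0,"dy": 0.03,"dz": 0,"spin": 0.1},
  {"dx": 0,"dy": 0,"dz": 0,"spin": 0},
  {"dx": 0,"dy": 0,"dz": 0,"spin": 0},
])

```text
time: 33.1
ee_pos: [0.4888, -0.1169, 0.3582]
eef_rot: [0.964, 0.265, 0.0, 0.0]
ft_force: [4.2, -3.3, -1.4]
width: 0.0176
grip_force: 40.1
```

```bash
python3 - <<'E'
from h import *
st()
E
```

```text
t33.1 tcp [ 488.8 -116.9  358.2] yawy -1.033 tilt [ 0.0007 -0.0007] F [ 4.19 -3.3  -1.43] M [-1.326 -1.085  0.137] w 0.0176 g 40.1 q7 -0.85
```

Call:
move_arm([
  {"dx": 0,"dy": 0.02,"dz": 0,"spin": 0.1},
  {"dx": 0,"dy": 0,"dz": 0,"spin": 0},
  {"dx": 0,"dy": 0,"dz": 0,"spin": 0},
])

```text
time: 33.4
ee_pos: [0.4888, -0.1171, 0.3582]
eef_rot: [0.976, 0.217, 0.0, 0.0]
ft_force: [3.1, -4.3, -2.4]
width: 0.0176
grip_force: 40.1
```

```bash
python3 - <<'E'
from h import *
st()
E
```

```text
t33.4 tcp [ 488.8 -117.1  358.2] yawy -1.134 tilt [ 0.0008 -0.0007] F [ 3.08 -4.26 -2.45] M [-1.445 -1.055  0.174] w 0.0176 g 40.1 q7 -0.95
```

Call:
move_arm([
  {"dx": 0,"dy": 0.02,"dz": 0,"spin": 0.09},
  {"dx": 0,"dy": 0,"dz": 0,"spin": 0},
  {"dx": 0,"dy": 0,"dz": 0,"spin": 0},
])

```text
time: 33.7
ee_pos: [0.4889, -0.1174, 0.3582]
eef_rot: [0.985, 0.173, 0.0, 0.0]
ft_force: [2.9, -4.7, -2.7]
width: 0.0177
grip_force: 40.1
```

```bash
python3 - <<'E'
from h import *
st(); imaging.camera('top'); st()
E
```

```text
t33.7 tcp [ 488.9 -117.4  358.2] yawy -1.224 tilt [ 0.0008 -0.0008] F [ 2.87 -4.69 -2.73] M [-1.406 -1.127  0.215] w 0.0177 g 40.1 q7 -1.04
t33.8 tcp [ 488.9 -117.4  358.3] yawy -1.224 tilt [ 0.0009 -0.0008] F [ 3.81 -4.87 -2.67] M [-1.428 -1.072  0.198] w 0.0177 g 40.1 q7 -1.04
```

Call:
move_arm([
  {"dx": 0,"dy": 0.02,"dz": 0,"spin": 0.06},
  {"dx": 0,"dy": 0,"dz": 0,"spin": 0},
  {"dx": 0,"dy": 0,"dz": 0,"spin": 0},
])

```text
time: 34.05
ee_pos: [0.489, -0.1176, 0.3582]
eef_rot: [0.99, 0.143, 0.0, 0.0]
ft_force: [4.3, -4.4, -2.1]
width: 0.0174
grip_force: 40.1
```

```bash
python3 - <<'E'
from h import *
st()
E
```

```text
t34.0 tcp [ 489.  -117.6  358.2] yawy -1.284 tilt [ 0.0008 -0.0008] F [ 4.25 -4.35 -2.12] M [-1.446 -1.103  0.222] w 0.0174 g 40.1 q7 -1.09
```

Call:
move_arm([
  {"dx": 0,"dy": 0.02,"dz": 0,"spin": 0.07},
  {"dx": 0,"dy": 0,"dz": 0,"spin": 0},
  {"dx": 0,"dy": 0,"dz": 0,"spin": 0},
])

```text
time: 34.35
ee_pos: [0.489, -0.1178, 0.3582]
eef_rot: [0.994, 0.108, 0.0, 0.0]
ft_force: [4.1, -4.0, -3.4]
width: 0.0174
grip_force: 40.1
```

```bash
python3 - <<'E'
from h import *
st(); imaging.camera('top'); st()
E
```

```text
t34.4 tcp [ 489.  -117.8  358.2] yawy -1.354 tilt [ 0.0007 -0.0009] F [ 4.14 -4.   -3.37] M [-1.531 -1.061  0.268] w 0.0174 g 40.1 q7 -1.16
t34.4 tcp [ 489.  -117.8  358.2] yawy -1.353 tilt [ 0.0007 -0.0009] F [ 4.24 -4.3  -3.54] M [-1.462 -1.034  0.243] w 0.0176 g 40.1 q7 -1.16
```

Call:
move_arm([
  {"dx": 0,"dy": 0.01,"dz": 0,"spin": 0.06},
  {"dx": 0,"dy": 0,"dz": 0,"spin": 0},
  {"dx": 0,"dy": 0,"dz": 0,"spin": 0},
])

```text
time: 34.7
ee_pos: [0.489, -0.1179, 0.3582]
eef_rot: [0.997, 0.079, 0.0, 0.001]
ft_force: [3.4, -4.7, -3.1]
width: 0.0178
grip_force: 40.1
```

```bash
python3 - <<'E'
from h import *
st(); imaging.camera('top'); st()
E
```

```text
t34.7 tcp [ 489.  -117.9  358.2] yawy -1.413 tilt [ 0.0007 -0.001 ] F [ 3.4  -4.75 -3.06] M [-1.534 -1.004  0.337] w 0.0178 g 40.1 q7 -1.22
t34.8 tcp [ 489.1 -117.9  358.2] yawy -1.413 tilt [ 0.0007 -0.001 ] F [ 3.97 -5.6  -1.7 ] M [-1.589 -1.087  0.251] w 0.0176 g 40.1 q7 -1.22
```

Call:
move_arm([
  {"dx": 0,"dy": 0.01,"dz": 0,"spin": 0.06},
  {"dx": 0,"dy": 0,"dz": 0,"spin": 0},
  {"dx": 0,"dy": 0,"dz": 0,"spin": 0},
])

```text
time: 35.05
ee_pos: [0.489, -0.118, 0.3582]
eef_rot: [0.999, 0.049, 0.0, 0.001]
ft_force: [3.2, -4.8, -3.2]
width: 0.0177
grip_force: 40.1
```

```bash
python3 - <<'E'
from h import *
st(); imaging.camera('top'); st(); imaging.camera('top'); st()
E
```

```text
t35.0 tcp [ 489.  -118.   358.2] yawy -1.473 tilt [ 0.0007 -0.0011] F [ 3.22 -4.79 -3.24] M [-1.637 -1.02   0.415] w 0.0177 g 40.1 q7 -1.28
t35.1 tcp [ 489.  -118.   358.2] yawy -1.473 tilt [ 0.0007 -0.0011] F [ 3.34 -4.71 -2.06] M [-1.67  -1.053  0.408] w 0.0179 g 40.1 q7 -1.28
t35.1 tcp [ 489.  -118.   358.2] yawy -1.473 tilt [ 0.0006 -0.0011] F [ 2.98 -3.8  -2.66] M [-1.586 -0.988  0.463] w 0.0177 g 40.1 q7 -1.28
```

Call:
move_arm([
  {"dx": 0,"dy": 0,"dz": 0,"spin": -0.13},
  {"dx": 0,"dy": 0,"dz": 0,"spin": -0.13},
  {"dx": 0,"dy": 0,"dz": -0.8,"spin": 0},
  {"dx": 0,"dy": 0,"dz": -1.4,"spin": 0},
  {"dx": 0,"dy": 0,"dz": -2.0,"spin": 0},
  {"dx": 0,"dy": 0,"dz": 0,"spin": 0.1},
])

```text
time: 35.75
ee_pos: [0.4891, -0.1174, 0.4027]
eef_rot: [0.992, 0.127, 0.001, -0.0]
ft_force: [0.4, -0.1, -3.2]
width: 0.0175
grip_force: 40.0
```

```bash
python3 - <<'E'
from h import *
st()
t=cam('top'); s=cam('scene'); np.savez('top3.npz',**t); np.savez('scene3.npz',**s)
ims=[]
for c in (t,s):
    u,v=proj(c,[[.517,.329,.035]])[0].astype(int); x0,y0=u-32,v-32
    im=cv2.resize(c['img'][y0:y0+64,x0:x0+64],(400,400),interpolation=cv2.INTER_CUBIC); k=400/64
    th=np.linspace(0,6.28,60)
    for cx,cy in [(.517,.329)]:
        for a,b in proj(c,np.c_[cx+.022*np.cos(th),cy+.022*np.sin(th),0*th+.035]): cv2.circle(im,(int((a-x0+.5)*k),int((b-y0+.5)*k)),1,(0,255,255),-1)
        for q in proj(c,[[cx+a,cy+b,.035] for a in(-.0375,.0375) for b in (-.0375,.0375)]): cv2.circle(im,(int((q[0]-x0+.5)*k),int((q[1]-y0+.5)*k)),3,(255,0,255),-1)
    ims.append(im)
save(np.hstack(ims),'hole.png')
E
```

```text
t35.8 tcp [ 489.1 -117.4  402.7] yawy -1.316 tilt [0.0019 0.0012] F [ 0.42 -0.13 -3.19] M [-0.148  0.118  0.047] w 0.0175 g 40.0 q7 -1.14
```

View pics/hole.png

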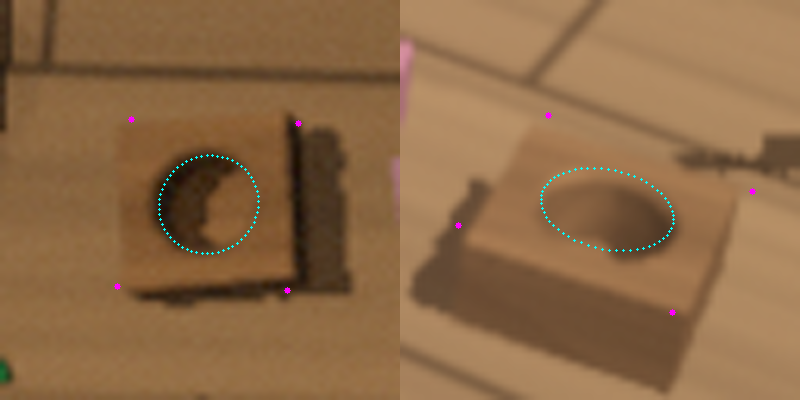

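The block's hole rim agrees with the centre (0.517, 0.329), from crop points (209,204) in the top view and about (607,215) in the scene view. I'll take (0.518, 0.330).

```bash
python3 - <<'E'
from h import *
N['H']=(.518,.330); over('H',.3965,-1.316)
E
```

```text
t35.9 tcp [ 488.7 -117.2  400.7] yawy -1.317 tilt [-0.0004  0.0011] F [ 0.02 -0.11 -1.91] M [-0.074  0.135  0.061] w 0.0175 g 40.0 q7 -1.14
spin -0.001 first, then cm [ 14.4  -42.54   0.47]
```

Call:
move_arm([
  {"dx": 1.31,"dy": -3.87,"dz": 0,"spin": 0},
  {"dx": 1.31,"dy": -3.87,"dz": 0,"spin": 0},
  {"dx": 1.31,"dy": -3.87,"dz": 0,"spin": 0},
  {"dx": 1.31,"dy": -3.87,"dz": 0,"spin": 0},
  {"dx": 1.31,"dy": -3.87,"dz": 0,"spin": 0},
  {"dx": 1.31,"dy": -3.87,"dz": 0,"spin": 0},
  {"dx": 1.31,"dy": -3.87,"dz": 0,"spin": 0},
  {"dx": 1.31,"dy": -3.87,"dz": 0,"spin": 0},
  {"dx": 1.31,"dy": -3.87,"dz": 0,"spin": 0},
  {"dx": 1.31,"dy": -3.87,"dz": 0,"spin": 0},
  {"dx": 1.3,"dy": -3.84,"dz": 0,"spin": 0},
  {"dx": 0,"dy": 0,"dz": 0,"spin": 0},
])

```text
time: 37.05
ee_pos: [0.5186, 0.3369, 0.3986]
eef_rot: [0.991, 0.133, -0.002, -0.001]
ft_force: [-1.2, -0.0, -2.8]
width: 0.0177
grip_force: 40.0
```

Call:
move_arm([
  {"dx": 0,"dy": 0,"dz": 3.0,"spin": 0},
  {"dx": 0,"dy": 0,"dz": 2.3,"spin": 0},
  {"dx": 0,"dy": 0,"dz": 0,"spin": 0},
  {"dx": 0,"dy": 0,"dz": 0,"spin": 0},
  {"dx": 0,"dy": 0,"dz": 0,"spin": 0},
])

```text
time: 37.55
ee_pos: [0.5213, 0.3306, 0.3488]
eef_rot: [0.992, 0.127, 0.001, -0.001]
ft_force: [0.7, 1.2, -2.7]
width: 0.0178
grip_force: 40.0
```

```bash
python3 - <<'E'
from h import *
N['H']=(.518,.330); over('H',.2915,-1.316)
c=cam('scene'); u,v=proj(c,[[.518,.33,.04]])[0].astype(int)
a=c['img'][v-40:v+40,u-40:u+40]
save(cv2.resize(a,(560,560),interpolation=cv2.INTER_CUBIC),'above.png')
E
```

```text
t37.5 tcp [521.3 330.6 348.8] yawy -1.315 tilt [0.0012 0.0013] F [ 0.67  1.17 -2.65] M [-0.086  0.13  -0.028] w 0.0178 g 40.0 q7 -1.91
spin 0.001 first, then cm [-0.05 -0.02  5.73]
```

View pics/above.png

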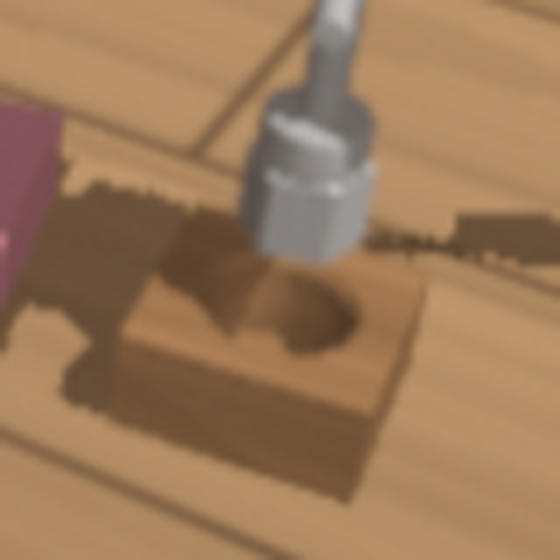

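The socket hangs above the hole: its axis projects to about (290,305) and the hole centre is at about (283,310), so it is roughly 1–2 mm to the right. I'll correct that and lower.

Call:
move_arm([
  {"dx": 0,"dy": 0.08,"dz": 0,"spin": 0},
  {"dx": 0,"dy": 0,"dz": 1.5,"spin": 0},
  {"dx": 0,"dy": 0,"dz": 1.5,"spin": 0},
  {"dx": 0,"dy": 0,"dz": 1.0,"spin": 0},
  {"dx": 0,"dy": 0,"dz": 0,"spin": 0},
  {"dx": 0,"dy": 0,"dz": 0,"spin": 0},
])

```text
time: 38.2
ee_pos: [0.5212, 0.3296, 0.3069]
eef_rot: [0.992, 0.127, -0.0, 0.0]
ft_force: [0.3, -0.4, -2.9]
width: 0.0177
grip_force: 40.0
```

```bash
python3 - <<'E'
from h import *
st()
E
```

```text
t38.2 tcp [521.2 329.6 306.9] yawy -1.316 tilt [-0.0006 -0.0005] F [ 0.27 -0.38 -2.85] M [-0.007  0.166  0.019] w 0.0177 g 40.0 q7 -1.91
```

In the hole without contact. Next: lower 15 mm to the floor, then open and rise.

Call:
move_arm([
  {"dx": 0,"dy": 0,"dz": 0.8,"spin": 0},
  {"dx": 0,"dy": 0,"dz": 0.5,"spin": 0},
  {"dx": 0,"dy": 0,"dz": 0.25,"spin": 0},
  {"dx": 0,"dy": 0,"dz": 0,"spin": 0},
  {"dx": 0,"dy": 0,"dz": 0,"spin": 0},
])

```text
time: 38.7
ee_pos: [0.5213, 0.3296, 0.2919]
eef_rot: [0.992, 0.127, 0.0, -0.0]
ft_force: [0.4, 0.5, -3.0]
width: 0.018
grip_force: 40.0
```

```bash
python3 - <<'E'
from h import *
st()
E
```

```text
t38.7 tcp [521.3 329.6 291.9] yawy -1.316 tilt [0.0001 0.0002] F [ 0.44  0.54 -3.03] M [-0.021  0.112  0.006] w 0.0180 g 40.0 q7 -1.91
```

Call:
move_arm([
  {"dx": 0,"dy": 0,"dz": 0.1,"spin": 0},
  {"dx": 0,"dy": 0,"dz": 0,"spin": 0},
  {"dx": 0,"dy": 0,"dz": 0,"spin": 0},
])

```text
time: 39.0
ee_pos: [0.5214, 0.3297, 0.2911]
eef_rot: [0.992, 0.127, 0.0, -0.0]
ft_force: [0.6, 0.1, 1.2]
width: 0.018
grip_force: 40.0
```

Call:
move_arm([
  {"dx": 0,"dy": 0,"dz": 0,"spin": 0},
  {"dx": 0,"dy": 0,"dz": 0,"spin": 0},
  {"dx": 0,"dy": 0,"dz": 0,"spin": 0},
  {"dx": 0,"dy": 0,"dz": 0,"spin": 0},
  {"dx": 0,"dy": 0,"dz": 0,"spin": 0},
  {"dx": 0,"dy": 0,"dz": 0,"spin": 0},
  {"dx": 0,"dy": 0,"dz": -2,"spin": 0},
  {"dx": 0,"dy": 0,"dz": -4,"spin": 0},
  {"dx": 0,"dy": 0,"dz": -4,"spin": 0},
  {"dx": 0,"dy": 0,"dz": -2,"spin": 0},
  {"dx": 0,"dy": 0,"dz": 0,"spin": 0},
  {"dx": 0,"dy": 0,"dz": 0,"spin": 0},
], claw=6)

```text
time: 40.2
ee_pos: [0.5212, 0.3296, 0.4106]
eef_rot: [0.992, 0.127, 0.0, -0.0]
ft_force: [0.8, 0.2, 0.6]
width: 0.0602
grip_force: 0.0
```

```bash
python3 - <<'E'
from h import *
st()
c=cam('scene'); t=cam('top'); u,v=proj(c,[[.518,.33,.07]])[0].astype(int)
a=cv2.resize(c['img'][v-50:v+50,u-40:u+40],(400,500),interpolation=cv2.INTER_CUBIC)
b=cv2.resize(c['img'][130:210,180:260],(400,500),interpolation=cv2.INTER_CUBIC)
save(np.hstack([a,b]),'end.png')
E
```

```text
t40.2 tcp [521.2 329.6 410.6] yawy -1.316 tilt [0.0002 0.0003] F [0.8  0.19 0.62] M [-0.084  0.139 -0.042] w 0.0602 g 0.0 q7 -1.92
```

View pics/end.png

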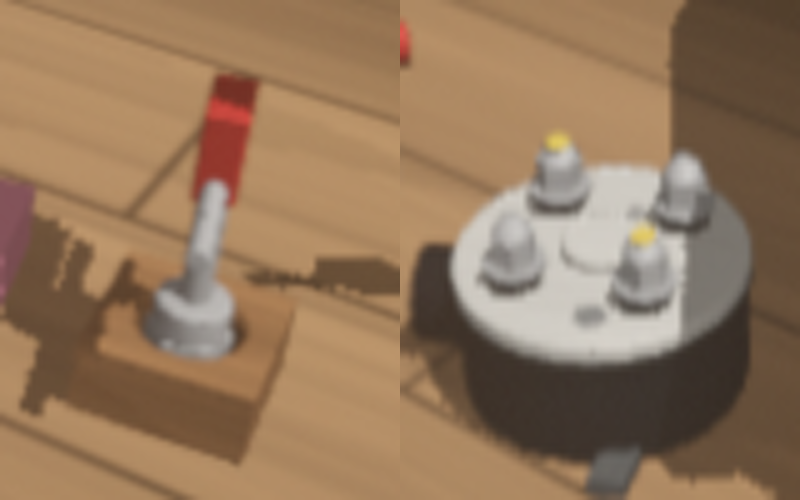

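The wrench stands upright in the hole of the wooden block (socket at about (195,320)). The hand is clear, and all four nuts were turned to the stop.

```bash
python3 -c "
from bench import job; print(job.close_job())"
```

```text
the job is handed in; nothing more can be done
None
```

I tightened all four nuts in cross order, feeling each come up against its stop. The wrench stands upright in its wooden block, released. I handed the job in at about 40 s of the 72 s allowed, and no verdict came back.

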